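Make up two sample kits for the mixer bench

TASK

Make up the two kits from the stock: stand the blue-capped vial and the amber dropper bottle in the pockets of the green caddy, one to a pocket; stand the white-capped vial in a pocket of the yellow caddy and put the stirrer shaft with the red hub down through both bored plates of the yellow caddy's bracket until the hub rests on the upper plate. Leave the black-capped vial, the timer and the beaker where they are, and let everything go.

Things in the scene. Friction and masses are not known exactly. Their poses are not given: they have to be found in the camera images.
- vial_blue_mid (a point): glass vial with a blue screw cap, standing upright, 28 mm across, 60 mm tall (cap 24 mm across, top 14 mm). Point: its centre, 30 mm above its underside.
- vial_white_mid (a point): glass vial with a white screw cap, standing upright, 28 mm across, 60 mm tall (cap 24 mm across, top 14 mm). Point: its centre, 30 mm above its underside.
- vial_black_mid (a point): glass vial with a black screw cap, standing upright, 28 mm across, 60 mm tall (cap 24 mm across, top 14 mm). Point: its centre, 30 mm above its underside. Stays in the stock.
- dropper_mid (a point): amber glass dropper bottle with an orange ring on its shoulder, black collar and rubber bulb, standing upright, 97 mm tall: body 34 mm across up to 58 mm, collar 22 mm across from 58 to 70 mm, bulb 12 mm across above. Point: its centre, 48.5 mm above its underside.
- shaft_hub (a point): stirrer shaft, upright: red cylindrical coupling hub, 30 mm across and 28 mm tall, over a plain steel shaft, 12 mm across, that reaches 50 mm below the hub. Point: centre of the hub, 64 mm above the shaft's lower tip; z along the shaft, up. At the start it hangs in the holder's bore with its hub on the holder's top; lift it straight up.
- holder: grey square block, 40 x 40 mm, on a dark 62 x 62 mm base plate, fixed to the bench, in which the shaft stands at the start. Top at 56 mm, with an 18 mm bore. Origin: centre of its underside.
- caddy_green: green kit caddy, fixed, 156 x 60 mm. Origin: centre of its underside; x along it, z up. Two open pockets, 46 x 52 mm, centred at x = -48 and x = +1 mm (y = 0), floors at z = 5, walls to z = 21 mm. At the +x end a bracket of two level plates (44 x 56 mm) on four posts, each with one 20 mm bore, in line over x = +53 mm, y = 0: lower plate z = 12 to 18, upper plate z = 50 to 56 mm.
- caddy_yellow: yellow kit caddy, fixed, 156 x 60 mm. Origin: centre of its underside; x along it, z up. Two open pockets, 46 x 52 mm, centred at x = -48 and x = +1 mm (y = 0), floors at z = 5, walls to z = 21 mm. At the +x end a bracket of two level plates (44 x 56 mm) on four posts, each with one 20 mm bore, in line over x = +53 mm, y = 0: lower plate z = 12 to 18, upper plate z = 50 to 56 mm.
- timer: white bench timer, 66 x 66 x 18 mm, lying flat; a bystander. Origin: centre of its underside.
- beaker: clear beaker, 65 mm across, 87 mm tall; a bystander. Origin: centre of its underside.

How it is judged:
At the end, for the whole second after the job is handed in: Blue-capped vial and dropper upright on the floors of green-caddy pockets, white-capped vial in a yellow one (4 mm, 0.12 rad); shaft upright in both yellow bores, 6 mm from their axis, hub seated within 4 mm; black-capped vial upright, within 30 mm of its start; all at rest and released (x of vial_blue_mid in the frame of caddy_green between -0.074 and 0.027 m and y of vial_blue_mid in the frame of caddy_green between -0.026 and 0.026 m and z of vial_blue_mid in the frame of caddy_green between 0.031 and 0.039 m and angle between each of vial_blue_mid, dropper_mid, vial_white_mid, vial_black_mid's own z axis and vertical below 0.12 rad and x of dropper_mid in the frame of caddy_green between -0.074 and 0.027 m and y of dropper_mid in the frame of caddy_green between -0.026 and 0.026 m and z of dropper_mid in the frame of caddy_green between 0.0495 and 0.0575 m and x of vial_white_mid in the frame of caddy_yellow between -0.074 and 0.027 m and y of vial_white_mid in the frame of caddy_yellow between -0.026 and 0.026 m and z of vial_white_mid in the frame of caddy_yellow between 0.031 and 0.039 m and x of shaft_hub in the frame of caddy_yellow between 0.047 and 0.059 m and y of shaft_hub in the frame of caddy_yellow between -0.006 and 0.006 m and z of shaft_hub in the frame of caddy_yellow between 0.066 and 0.073 m and angle between shaft_hub's own z axis and vertical below 0.1 rad and distance of vial_black_mid from where it was at the start of the episode below 0.03 m and linear speed of each of vial_blue, dropper, vial_white, shaft below 0.02 m/s and contact force between the fingers and vial_blue below 0.1 N and contact force between the fingers and dropper below 0.1 N and contact force between the fingers and vial_white below 0.1 N and contact force between the fingers and shaft below 0.1 N); the robot touches nothing.
It fails at once if the black-capped vial is pushed more than 30 mm (distance of vial_black_mid from where it was at the start of the episode above 0.03 m).
It fails at once if the timer is pushed more than 30 mm (distance of timer from where it was at the start of the episode above 0.03 m).
It fails at once if the beaker is pushed more than 30 mm (distance of beaker from where it was at the start of the episode above 0.03 m).
It also fails if it takes over 112 s, if anything falls off the work surface, if the arm or the gripper's body presses on something with over 40 N, if the wrist force passes 120 N, or if a joint passes its speed limit or range.

ROBOT

A 6-joint arm with a two-finger parallel gripper is mounted at the origin on a cart in front of the work surface, level with it; the furniture and walls round the work are solid. World frame = base frame: x ahead of the robot, y to its left, z up, the work surface at z = 0. Lengths are in m, angles in rad, forces in N, time in s.
With the tool pointing down it reaches from about 0.3 to 0.875 m from the base axis. Payload 6.4 kg.
Tool frame: the origin (TCP) lies at the very end of the fingers, on their centre line; the grasp point (between the pads) lies 19 mm behind it; z points along the fingers, y is the direction in which the jaws open and shut (so a half turn about z gives the same grasp; the last joint's range is limited). The gripper opens to 88 mm and grips with 3 to 60 N. Pads are 18 mm wide; open, the fingers measure 123 mm over their backs; the gripper's body (75 mm by 187 mm) begins 45 mm behind the grasp point.
Start: joints at [-1.437, 0.181, 1.607, -0, 1.354, -0.206], TCP at [0.192, -0.542, 0.239] pointing down, gripper open.
Joint ranges: [-2.99, 2.99], [-0.89, 2.07], [0.3, 2.58], [-1.14, 4.28], [0, 2.63], [-3.12, 3.12]. Speed limits (rad/s): [2.57, 2.57, 3.01, 3.14, 3.14, 3.14].

INTERFACE

Orientations are given as a unit quaternion [x, y, z, w].
In Python, from workcell import observe, vision, manip gives the robot as it stands.
- The arm moves only by the tool step_arm, never from a script. Its argument "rows" is a list of rows, each an object with "offset": the shift along the tool's x, y, z in mm, a list of three; "dr": the turn, a rotation vector about the tool's x, y, z in rad, a list of three. A call has exactly 10 rows; each row shifts and turns the commanded pose from where the row before left it, along the tool's axes as they then stand; what a row does not reach is not made up. A row lasts 1/8 s, in which the tool goes at most 62.5 mm and 10.7 degrees, less where a joint would pass 70% of its speed; a pose out of reach is approached as far as the arm can. A call with a gripper value outside its range is refused whole. "grip" is the finger opening in mm, from 0 to 88.1, set as the call begins (left out, the last holds). The fingers move at their own pace and stop on an object; "force" is the grip in N (left out, the last holds). Time passes only in rows, so rows that do not move let the fingers close, or fill a call up. It gives the time, the measured TCP pose, the force and the opening at its end, in the units of the state.
- observe(): the state, without advancing time (a new reading comes with each control period).
- vision.snapshot(name): name is "scene" or "top" or "wrist"; returns a dict with "img" (384x512x3 uint8, red, green, blue), "fx", "fy", "cx", "cy" (pixels), "origin" and "orientation" of the camera in the world. Camera axes: x right, y up, looking along -z (the intrinsics and any distortion apply to the point x, -y, -z); pixel columns grow to the right and rows downward; lengths in m; the calibration is good to about 2 mm. A picture is of the moment at which its call begins. There is no depth.
- manip.finish_job(): hands the job in, once; it reports no verdict.
The state is a dict: "time_s": time; "qpos": joint angles; "qd": joint speeds; "effort": joint torques, N m; "tool_pos": TCP position; "ee_rot": TCP orientation; "ft_force": force on the tool from outside, world axes, zero at the start; "ft_torque": the same for the moment, N m; "width": finger opening in m.
Only numpy, scipy, OpenCV 4.12 (cv2) and the standard library are available. Lean on these libraries where they do the work, as an engineer would, in place of code of your own. Each camera call takes 0.05 s, during which the arm holds its last target.

## Working session

There is one attempt and no reset: what is moved stays moved. The work goes in short steps, Python scripts to look and compute and a tool call to move; the robot and the scene stay as the last step left them, time stands still between calls to the robot, and variables do not carry over. Pictures are saved under pics/ and viewed, and the job is handed in when it is done.

Besides the shell and the picture viewer there is one more tool, called after "Emit:" as name(argument=value, ...) on one line, values as JSON. step_arm: Moves the arm, as the interface text tells. Its arguments: {"type":"object","properties":{"rows":{"type":"array","items":{"type":"object","properties":{"offset":{"type":"array","items":{"type":"number"}},"dr":{"type":"array","items":{"type":"number"}}}}},"grip":{"type":"number"},"force":{"type":"number"}},"required":["rows"]}

```bash
ls; mkdir -p pics
python3 - <<'E'
from workcell import observe, vision, manip
import cv2
s=observe(); print(s)
for n in ["scene","top","wrist"]:
    d=vision.snapshot(n); cv2.imwrite(f"pics/{n}0.png",d["img"][:,:,::-1])
    print(n,{k:v for k,v in d.items() if k!="img"})
E
```

```text
pics
{'time_s': 0.0, 'qpos': array([-1.43728458e+00,  1.81541567e-01,  1.60800105e+00,  3.14643022e-05,
        1.35380782e+00, -2.06296059e-01]), 'qd': array([-9.21069787e-05, -6.79124630e-05,  3.14977164e-04, -8.07661342e-04,
       -8.50712930e-04,  1.88285480e-03]), 'effort': array([ 1.98060081e-05, -4.33871233e+01, -3.41852117e+01,  7.02596828e-02,
        3.86181416e-02, -1.36493795e-04]), 'tool_pos': array([ 0.19160574, -0.54156733,  0.23781321]), 'ee_rot': array([ 9.85601214e-01,  1.69084221e-01,  4.73279302e-05, -8.77754852e-04]), 'ft_force': array([ 0.15176742, -0.39773538, -0.27982945]), 'ft_torque': array([-0.01832768, -0.00932506, -0.00671652]), 'width': 0.08799188545413027}
scene {'fx': 412.2627682441379, 'fy': 412.2627682441379, 'cx': 250.30343708053962, 'cy': 188.59191473542518, 'origin': array([0.19047241, 0.39742905, 0.74535457]), 'orientation': array([-0.1215844 ,  0.32459831,  0.87397734, -0.34061235])}
top {'fx': 466.82338976425933, 'fy': 466.82338976425933, 'cx': 258.7223868200343, 'cy': 189.32005613745048, 'origin': array([ 0.30379865, -0.06953484,  1.24152329]), 'orientation': array([ 0.07613764, -0.0732047 , -0.67872074,  0.72676151])}
wrist {'fx': 294.0906491594332, 'fy': 294.0906491594332, 'cx': 256.9017812046326, 'cy': 193.77162791476925, 'origin': array([ 0.25475804, -0.51997828,  0.3841561 ]), 'orientation': array([-0.10613254,  0.07552444, -0.57204808,  0.80981043])}
```

View pics/scene0.png

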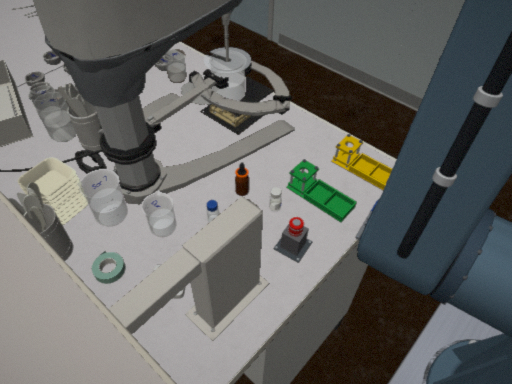

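View pics/top0.png

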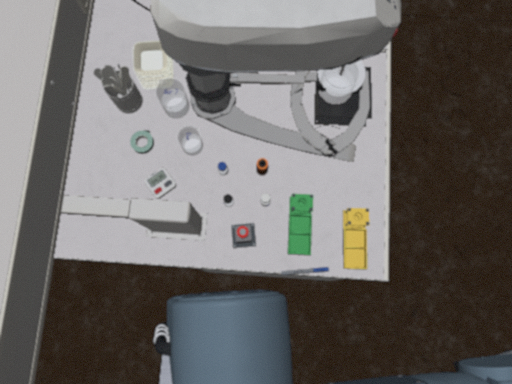

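View pics/wrist0.png

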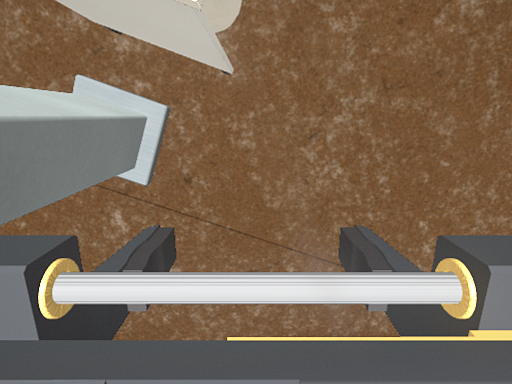

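```bash
cat > h.py <<'E'
import numpy as np, cv2
from scipy.spatial.transform import Rotation as R
from workcell import observe, vision, manip
def ray(c,u,v):
    d=np.array([(u-c["cx"])/c["fx"],-(v-c["cy"])/c["fy"],-1.0])
    return np.array(c["origin"]),R.from_quat(c["orientation"]).apply(d)
def onz(c,u,v,z):
    o,d=ray(c,u,v); return o+d*(z-o[2])/d[2]
def proj(c,p):
    q=R.from_quat(c["orientation"]).inv().apply(np.array(p)-c["origin"])
    return np.array([c["cx"]+c["fx"]*q[0]/-q[2],c["cy"]-c["fy"]*q[1]/-q[2]])
def tri(obs):
    A=np.zeros((3,3));b=np.zeros(3);L=[]
    for c,u,v in obs:
        o,d=ray(c,u,v);d=d/np.linalg.norm(d);P=np.eye(3)-np.outer(d,d);A+=P;b+=P@o;L.append((o,P))
    x=np.linalg.solve(A,b);return x,[np.linalg.norm(P@(x-o)) for o,P in L]
def snap(n,f):
    import pickle
    d=vision.snapshot(n);cv2.imwrite(f"pics/{f}.png",d["img"][:,:,::-1]);pickle.dump(d,open(f"pics/{f}.pkl","wb"));return d
def load(f):
    import pickle;return pickle.load(open(f"pics/{f}.pkl","rb"))
def crop(f,u0,v0,u1,v1,k,out):
    im=cv2.imread(f"pics/{f}.png")[v0:v1,u0:u1];cv2.imwrite(f"pics/{out}.png",cv2.resize(im,None,fx=k,fy=k,interpolation=cv2.INTER_CUBIC))
E
python3 - <<'E'
from h import *
t=snap("top","t1");s=snap("scene","s1")
crop("t1",130,150,270,255,5,"t1a");crop("t1",240,150,380,275,4,"t1b")
crop("s1",140,130,400,270,3,"s1a")
for n,u,v,z in [("blue",223,167,.06),("black",228,199,.06),("white",265,200,.06),("drop",262,166,.09),("hub",242,232,.08),("green",300,224,.02),("yel",355,240,.02),("timer",161,183,.02),("beaker190",191,140,.08),("panel corner",188,205,.2),("p",150,232,0),("p2",205,237,0),("edge",320,278,0),("corner",388,279,0),("armtip",350,153,0.1)]:
    print(n,onz(t,u,v,z).round(3))
E
```

```text
blue [0.61  0.041 0.06 ]
black [0.526 0.021 0.06 ]
white [ 0.53  -0.074  0.06 ]
drop [ 0.612 -0.06   0.09 ]
hub [ 0.441 -0.022  0.08 ]
green [ 0.48 -0.17  0.02]
yel [ 0.448 -0.316  0.02 ]
timer [0.565 0.207 0.02 ]
beaker190 [0.672 0.129 0.08 ]
panel corner [0.48 0.1  0.2 ]
p [0.434 0.226 0.   ]
p2 [0.431 0.079 0.   ]
edge [ 0.345 -0.231  0.   ]
corner [ 0.354 -0.409  0.   ]
armtip [ 0.659 -0.282  0.1  ]
```

View pics/t1a.png

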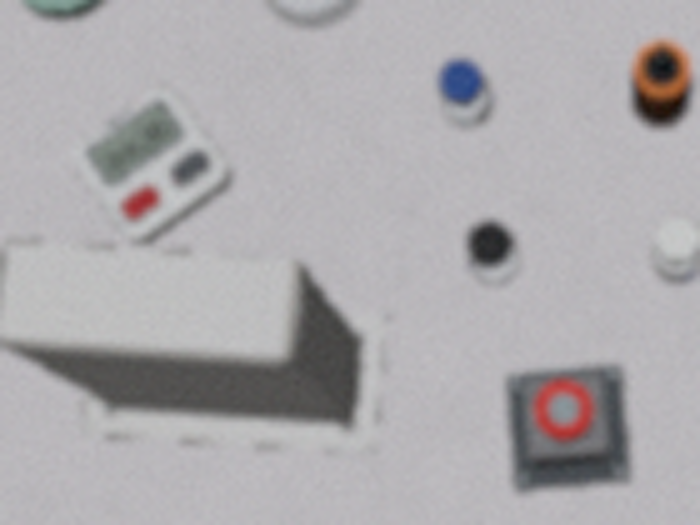

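View pics/t1b.png

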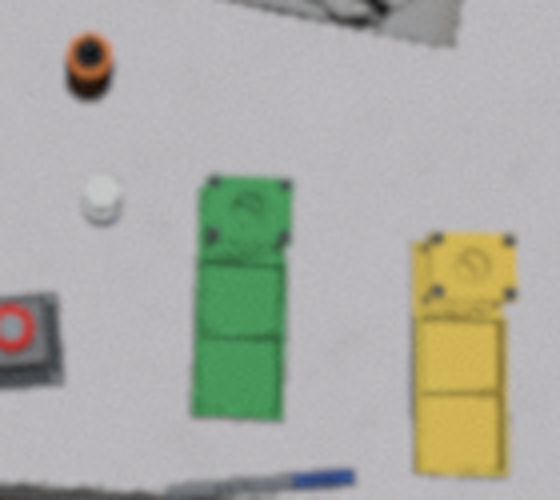

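View pics/s1a.png

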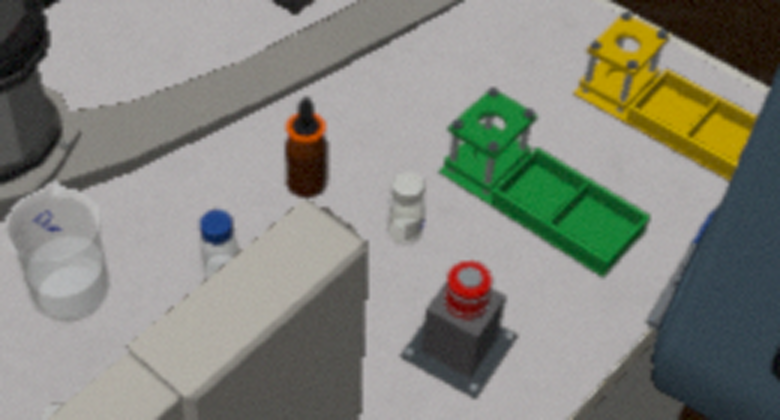

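Run:
```python
from h import *
t=load("t1");s=load("s1")
crop("t1",60,0,410,170,2,"t1c");crop("s1",0,0,300,240,2.6,"s1c")
P=lambda n,a,b:print(n,tri([(t,*a),(s,*b)])[0].round(3),np.round(tri([(t,*a),(s,*b)])[1],3))
P("panel far",(190,202),(242.5,198));P("panel near",(188,222),(261.5,211.5))
print("nadir",proj(t,[t["origin"][0],t["origin"][1],0]))
for z in(0,.1,.2,.3,.4,.5):print(z,proj(s,[.75,.06,z]).round(),proj(t,[.75,.06,z]).round())
```

```text
panel far [0.482 0.091 0.228] [0. 0.]
panel near [0.438 0.092 0.23 ] [0.001 0.001]
nadir [257.26497399 289.60875097]
0 [169. 192.] [222. 124.]
0.1 [162. 162.] [219. 111.]
0.2 [155. 127.] [216.  95.]
0.3 [145.  85.] [212.  76.]
0.4 [134.  33.] [207.  53.]
0.5 [120. -32.] [201.  25.]
```

View pics/t1c.png

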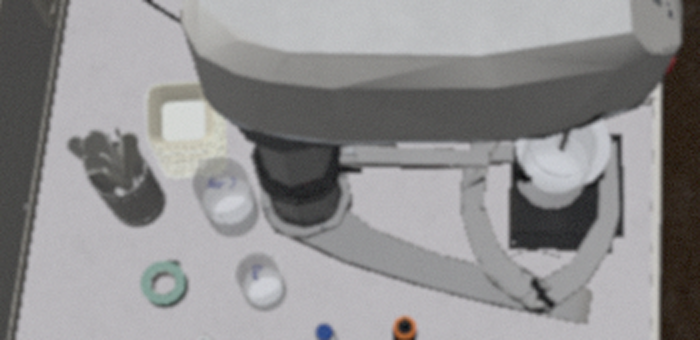

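View pics/s1c.png

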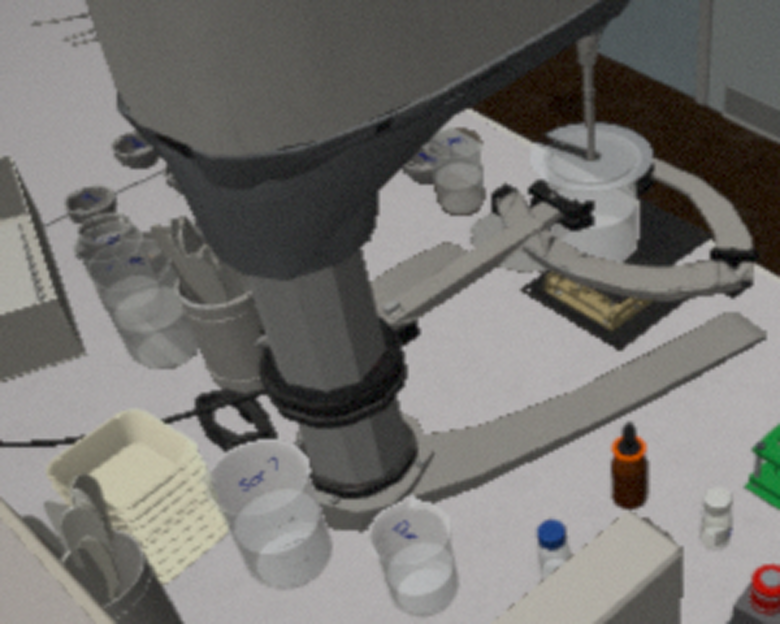

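Run:
```python
from h import *
t=load("t1");s=load("s1")
for u,v in [(230,70),(258,71),(300,70)]:
  for z in(.25,.3,.35,.4,.45,.5,.55):
    p=onz(t,u,v,z);print(u,v,p.round(3),proj(s,p).round())
print(onz(s,142,178,.02),onz(t,214,104,.05))
```

```text
230 70 [0.792 0.027 0.25 ] [150.  90.]
230 70 [0.767 0.022 0.3  ] [156.  72.]
230 70 [0.743 0.017 0.35 ] [162.  52.]
230 70 [0.718 0.012 0.4  ] [170.  29.]
230 70 [0.693 0.007 0.45 ] [178.   3.]
230 70 [0.669 0.003 0.5  ] [188. -28.]
230 70 [ 0.644 -0.002  0.55 ] [199. -64.]
258 71 [ 0.794 -0.038  0.25 ] [174.  76.]
258 71 [ 0.769 -0.039  0.3  ] [180.  59.]
258 71 [ 0.744 -0.041  0.35 ] [186.  39.]
258 71 [ 0.72  -0.042  0.4  ] [193.  17.]
258 71 [ 0.695 -0.044  0.45 ] [202.  -9.]
258 71 [ 0.67  -0.046  0.5  ] [211. -38.]
258 71 [ 0.646 -0.047  0.55 ] [222. -73.]
300 70 [ 0.803 -0.134  0.25 ] [205.  56.]
300 70 [ 0.778 -0.13   0.3  ] [211.  39.]
300 70 [ 0.753 -0.127  0.35 ] [217.  20.]
300 70 [ 0.727 -0.124  0.4  ] [224.  -1.]
300 70 [ 0.702 -0.121  0.45 ] [232. -25.]
300 70 [ 0.677 -0.118  0.5  ] [241. -53.]
300 70 [ 0.652 -0.114  0.55 ] [252. -85.]
[0.81425251 0.08429271 0.02      ] [0.78760946 0.08154583 0.05      ]
```

```bash
cat >> h.py <<'E'
def plan(dst,yaw=None,n=10):
    """offset in tool frame (mm) and dr z for going to dst world, with yaw of tool x; tool levelled"""
    s=observe();Rt=R.from_quat(s["ee_rot"]);p=s["tool_pos"]
    M=Rt.as_matrix();y0=np.arctan2(M[1,0],M[0,0])
    if yaw is None:yaw=y0
    Rg=R.from_euler("z",yaw)*R.from_euler("x",np.pi)
    rv=(Rt.inv()*Rg).as_rotvec()
    print("t",round(s["time_s"],2),"p",p.round(4),"yaw",round(y0,4),"dr",rv.round(4),"offset(now axes)",(Rt.inv().apply(np.array(dst)-p)*1000).round(1),"(goal axes)",(Rg.inv().apply(np.array(dst)-p)*1000).round(1),"w",round(s["width"]*1000,1),"F",s["ft_force"].round(1))
E
python3 - <<'E'
from h import *
s=observe();d=vision.snapshot("wrist");Rt=R.from_quat(s["ee_rot"])
print(Rt.inv().apply(d["origin"]-s["tool_pos"]), (Rt.inv()*R.from_quat(d["orientation"])).as_matrix().round(3))
plan([.40,-.20,.33],0)
plan([.30,-.42,.33],.34)
E
```

```text
[ 0.06682857  0.00040002 -0.14622928] [[ 0.001  0.966  0.259]
 [ 1.    -0.001 -0.001]
 [-0.001  0.259 -0.966]]
t 0.3 p [ 0.1916 -0.542   0.2384] yaw 0.3398 dr [-0.0005  0.      0.3398] offset(now axes) [ 310.4 -253.   -91.4] (goal axes) [ 208.4 -342.   -91.6] w 88.1 F [-0.5 -0.5 -0. ]
t 0.3 p [ 0.1916 -0.542   0.2384] yaw 0.3398 dr [-0.0005 -0.0001 -0.0002] offset(now axes) [142.8 -78.9 -91.5] (goal axes) [142.8 -78.8 -91.6] w 88.1 F [-0.5 -0.5 -0. ]
```

Emit:
step_arm(rows=[{"offset": [0,0,-40],"dr": [0,0,0.17]},{"offset": [0,0,-40],"dr": [0,0,0.17]},{"offset": [32,-45,-5],"dr": [0,0,0]},{"offset": [32,-45,-5],"dr": [0,0,0]},{"offset": [32,-45,-5],"dr": [0,0,0]},{"offset": [32,-45,-5],"dr": [0,0,0]},{"offset": [32,-45,-5],"dr": [0,0,0]},{"offset": [32,-45,-5],"dr": [0,0,0]},{"offset": [32,-45,-5],"dr": [0,0,0]},{"offset": [32,-45,-5],"dr": [0,0,0]}])

```text
time_s: 1.55
tool_pos: [0.4485, -0.1806, 0.3591]
ee_rot: [1.0, -0.0, 0.0, 0.0]
ft_force: [-0.1, -0.7, 0.2]
width: 0.088
```

Run:
```python
from h import *
plan([.45,-.2,.36],0)
snap("wrist","w1");snap("scene","s2")
```

```text
t 1.55 p [ 0.4485 -0.1806  0.3591] yaw -0.0003 dr [ 0.0005 -0.0006 -0.0003] offset(now axes) [ 1.5 19.4 -0.9] (goal axes) [ 1.5 19.4 -0.9] w 88.0 F [-0.1 -0.7  0.2]
```

View pics/w1.png

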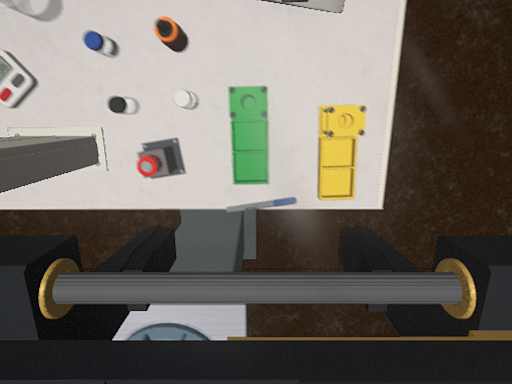

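View pics/s2.png

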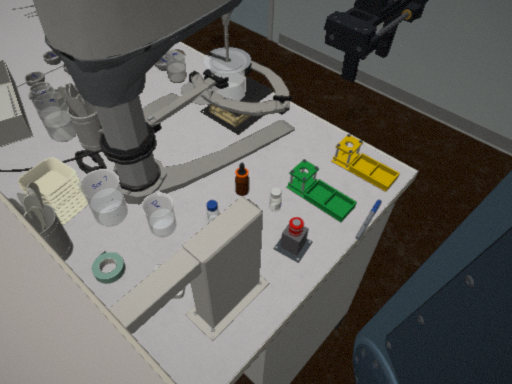

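Emit:
step_arm(rows=[{"offset": [-5,-25,20],"dr": [0,0,0]},{"offset": [-5,-25,20],"dr": [0,0,0]},{"offset": [-5,-25,20],"dr": [0,0,0]},{"offset": [-5,-25,20],"dr": [0,0,0]},{"offset": [-5,-25,20],"dr": [0,0,0]},{"offset": [-5,-25,0],"dr": [0,0,0]},{"offset": [0,0,0],"dr": [0,0,0]},{"offset": [0,0,0],"dr": [0,0,0]},{"offset": [0,0,0],"dr": [0,0,0]},{"offset": [0,0,0],"dr": [0,0,0]}])

```text
time_s: 2.9
tool_pos: [0.4179, -0.0329, 0.2588]
ee_rot: [1.0, -0.001, 0.0, 0.0]
ft_force: [-0.5, -0.4, 0.5]
width: 0.0885
```

Run:
```python
from h import *
plan([.41,-.03,.26],0)
snap("wrist","w2")
crop("w1",60,0,400,220,2.3,"w1a")
crop("w2",0,0,512,240,1.56,"w2a")
```

```text
t 2.9 p [ 0.4179 -0.0329  0.2588] yaw -0.0013 dr [ 0.0002 -0.0001 -0.0013] offset(now axes) [-7.9 -2.9 -1.2] (goal axes) [-7.9 -2.9 -1.2] w 88.5 F [-0.5 -0.4  0.5]
```

View pics/w1a.png

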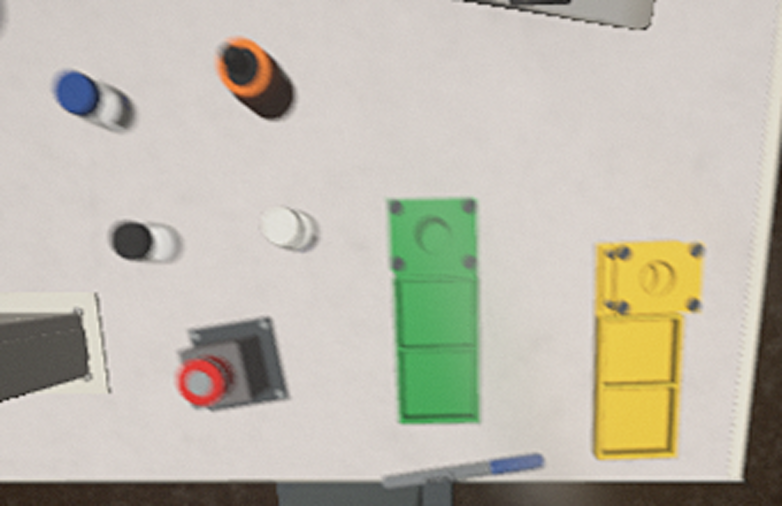

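View pics/w2a.png

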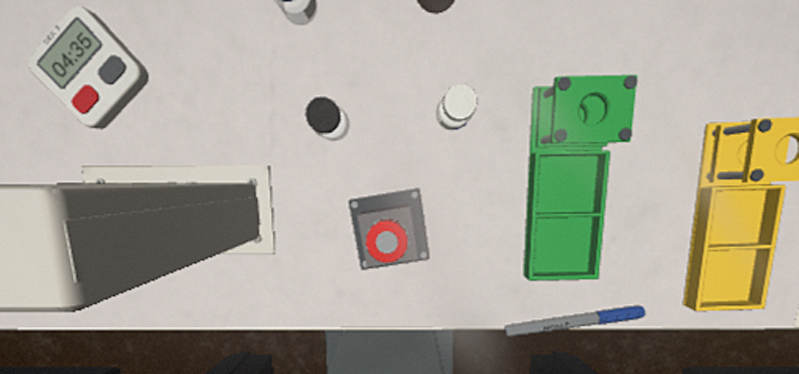

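Run:
```python
from h import *
t=load("t1");s=load("s1");w1=load("w1");w2=load("w2")
A=lambda u,v:(w1,60+u/2.3-.3,v/2.3-.3)
B=lambda u,v:(w2,u/1.56-.2,v/1.56-.2)
T=lambda u,v:(t,130+u/5-.4,150+v/5-.4)
S=lambda u,v:(s,140+u/3-.3,130+v/3-.3)
def P(n,*o):
    x,e=tri(o);print(n,x.round(4),np.round(e,4))
P("hub top",A(201,381),B(386,242),T(563,409),S(469,276))
P("hub top AB",A(201,381),B(386,242))
P("white",A(282,226),B(461,102),T(677,243),S(408,182))
P("black",A(132,239),B(324,114),T(490,242))
P("blue",A(76,93),T(461,80),S(217,218))
P("drop bulb",A(240,60),T(661,66),S(307,103))
P("green bore",A(436,235),B(593,110))
P("yel bore",A(658,276),B(787,150))
for n,a,z in [("g",[B(526,277),B(600,278),B(609,151)],.021),("g pA",[A(398,422),A(480,422)],.021),("yw",[B(684,308),B(767,310),B(783,186),A(594,458),A(677,458)],.021),
  ("gplate",[B(552,142),B(632,143),B(637,76),B(553,77),A(390,276),A(478,274),A(477,199),A(388,199)],.056),("yplate",[A(614,314),A(703,312),A(704,242),A(613,243)],.056)]:
    for q in a: print(n,onz(*q,z).round(4))
```

```text
hub top [ 0.4436 -0.0225  0.0832] [0.0017 0.0008 0.001  0.0003]
hub top AB [ 0.4442 -0.0227  0.0844] [0.0012 0.0012]
white [ 0.5375 -0.0741  0.0595] [0.0021 0.0011 0.0023 0.0004]
black [0.5305 0.0225 0.0557] [0.0014 0.0012 0.0009]
blue [0.6145 0.0445 0.0607] [0.0004 0.0007 0.0003]
drop bulb [ 0.6241 -0.061   0.089 ] [0.0023 0.0036 0.0022]
green bore [ 0.5336 -0.1701  0.0536] [0.0007 0.0007]
yel bore [ 0.5074 -0.3136  0.0543] [0.0017 0.0017]
g [ 0.4047 -0.14    0.021 ]
g [ 0.4038 -0.2033  0.021 ]
g [ 0.507 -0.199  0.021]
g pA [ 0.4046 -0.1404  0.021 ]
g pA [ 0.4046 -0.2006  0.021 ]
yw [ 0.3772 -0.2794  0.021 ]
yw [ 0.3753 -0.3519  0.021 ]
yw [ 0.48   -0.3434  0.021 ]
yw [ 0.3771 -0.2858  0.021 ]
yw [ 0.3771 -0.3476  0.021 ]
gplate [ 0.5112 -0.1421  0.056 ]
gplate [ 0.5105 -0.1998  0.056 ]
gplate [ 0.5546 -0.1975  0.056 ]
gplate [ 0.554  -0.1391  0.056 ]
gplate [ 0.509  -0.1402  0.056 ]
gplate [ 0.5103 -0.1969  0.056 ]
gplate [ 0.5558 -0.1958  0.056 ]
gplate [ 0.5558 -0.14    0.056 ]
yplate [ 0.485 -0.286  0.056]
yplate [ 0.4863 -0.3441  0.056 ]
yplate [ 0.5301 -0.3405  0.056 ]
yplate [ 0.5294 -0.2826  0.056 ]
```

Emit:
step_arm(rows=[{"offset": [13,-5,10],"dr": [0,0,0]},{"offset": [13,-5,20],"dr": [0,0,0]},{"offset": [0,0,30],"dr": [0,0,0]},{"offset": [0,0,30],"dr": [0,0,0]},{"offset": [0,0,20],"dr": [0,0,0]},{"offset": [0,0,20],"dr": [0,0,0]},{"offset": [0,0,15],"dr": [0,0,0]},{"offset": [0,0,0],"dr": [0,0,0]},{"offset": [0,0,0],"dr": [0,0,0]},{"offset": [0,0,0],"dr": [0,0,0]}], grip=60)

```text
time_s: 4.2
tool_pos: [0.4445, -0.0224, 0.1146]
ee_rot: [1.0, -0.0, 0.001, 0.0]
ft_force: [0.1, 0.0, -0.1]
width: 0.0603
```

Run:
```python
from h import *
plan([.4438,-.0226,.060],0)
snap("wrist","w3");snap("scene","s3")
d=load("w3");print(proj(d,[.4438,-.0226,.084]))
crop("s3",150,150,410,290,3,"s3a")
```

```text
t 4.2 p [ 0.4445 -0.0224  0.1146] yaw -0.0002 dr [ 0.0005 -0.0016 -0.0002] offset(now axes) [-0.7  0.2 54.6] (goal axes) [-0.7  0.2 54.6] w 60.3 F [ 0.1  0.  -0.1]
[256.66298329 224.43561621]
```

View pics/w3.png

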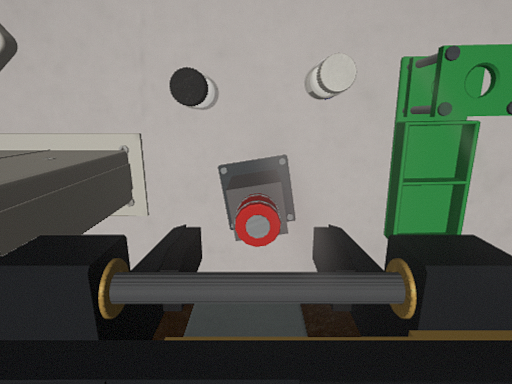

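View pics/s3a.png

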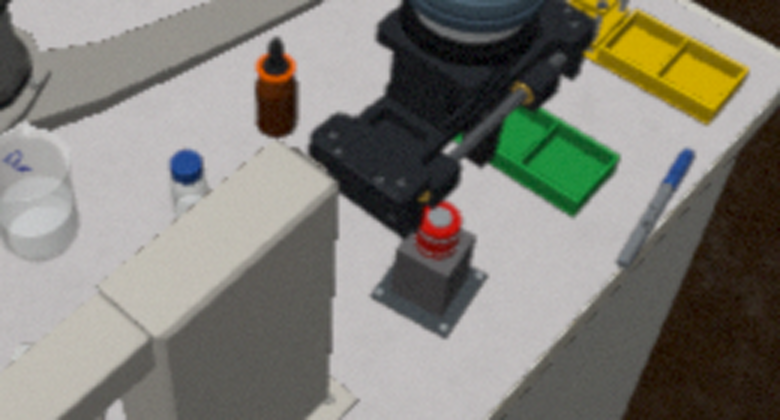

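Emit:
step_arm(rows=[{"offset": [-1.5,0.8,15],"dr": [0,0,0]},{"offset": [0,0,15],"dr": [0,0,0]},{"offset": [0,0,12],"dr": [0,0,0]},{"offset": [0,0,12],"dr": [0,0,0]},{"offset": [0,0,0],"dr": [0,0,0]},{"offset": [0,0,0],"dr": [0,0,0]},{"offset": [0,0,0],"dr": [0,0,0]},{"offset": [0,0,0],"dr": [0,0,0]},{"offset": [0,0,0],"dr": [0,0,0]},{"offset": [0,0,0],"dr": [0,0,0]}], grip=60)

```text
time_s: 5.55
tool_pos: [0.4423, -0.023, 0.0598]
ee_rot: [1.0, -0.0, 0.0, 0.0]
ft_force: [0.0, 0.1, -0.0]
width: 0.0599
```

Emit:
step_arm(rows=[{"offset": [0,0,0],"dr": [0,0,0]},{"offset": [0,0,0],"dr": [0,0,0]},{"offset": [0,0,0],"dr": [0,0,0]},{"offset": [0,0,0],"dr": [0,0,0]},{"offset": [0,0,0],"dr": [0,0,0]},{"offset": [0,0,0],"dr": [0,0,0]},{"offset": [0,0,0],"dr": [0,0,0]},{"offset": [0,0,0],"dr": [0,0,0]},{"offset": [0,0,0],"dr": [0,0,0]},{"offset": [0,0,0],"dr": [0,0,0]}], grip=20, force=25)

```text
time_s: 6.8
tool_pos: [0.4423, -0.023, 0.0597]
ee_rot: [1.0, -0.0, 0.0, -0.0]
ft_force: [0.6, -0.1, -0.7]
width: 0.0294
```

Emit:
step_arm(rows=[{"offset": [0,0,-10],"dr": [0,0,0]},{"offset": [0,0,-15],"dr": [0,0,0]},{"offset": [0,0,-20],"dr": [0,0,0]},{"offset": [0,0,-20],"dr": [0,0,0]},{"offset": [0,0,-10],"dr": [0,0,0]},{"offset": [0,0,-10],"dr": [0,0,0]},{"offset": [0,0,0],"dr": [0,0,0]},{"offset": [0,0,0],"dr": [0,0,0]},{"offset": [0,0,0],"dr": [0,0,0]},{"offset": [0,0,0],"dr": [0,0,0]}])

```text
time_s: 8.05
tool_pos: [0.442, -0.0229, 0.1443]
ee_rot: [1.0, -0.0, -0.0, -0.0]
ft_force: [0.8, 0.0, -0.6]
width: 0.0292
```

Run:
```python
from h import *
plan([.507,-.3136,.15],0)
snap("wrist","w4");snap("scene","s4");snap("top","t4")
crop("s4",150,130,410,270,3,"s4a")
crop("w4",100,100,400,320,2.6,"w4a")
```

```text
t 8.05 p [ 0.442  -0.0229  0.1443] yaw -0.0002 dr [-0.0003  0.0009 -0.0002] offset(now axes) [ 65.1 290.7  -5.9] (goal axes) [ 65.  290.7  -5.7] w 29.2 F [ 0.8  0.  -0.6]
```

View pics/w4a.png

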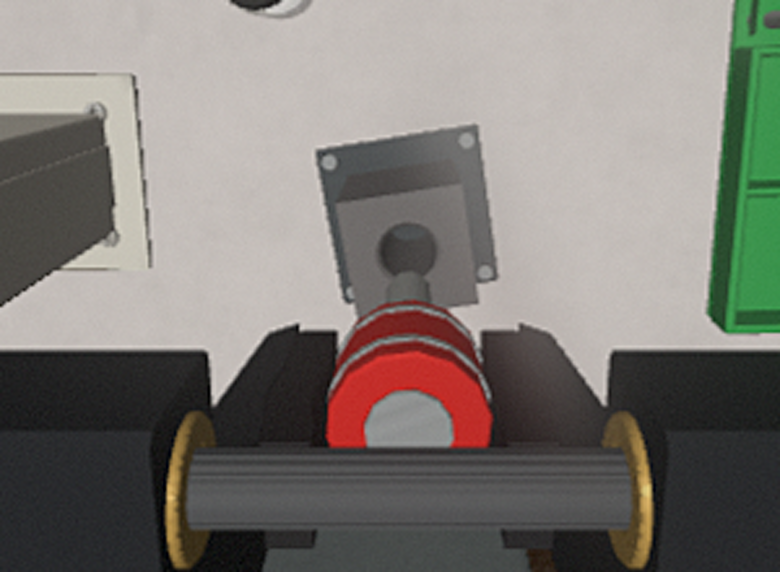

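View pics/s4a.png

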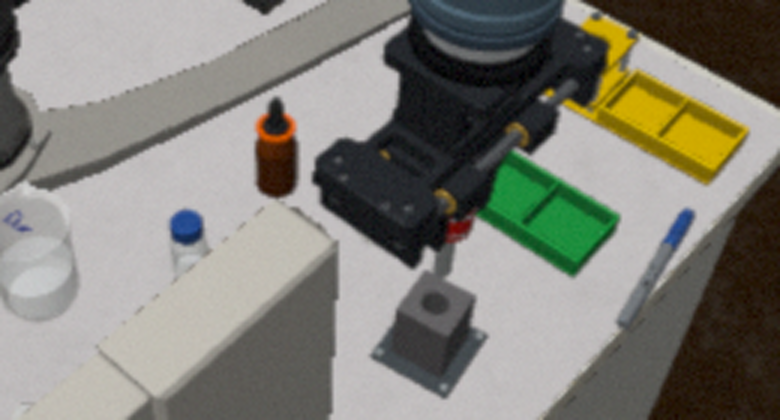

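Emit:
step_arm(rows=[{"offset": [4,18,0],"dr": [0,0,0]},{"offset": [8,36,0],"dr": [0,0,0]},{"offset": [8,36,0],"dr": [0,0,0]},{"offset": [8,36,0],"dr": [0,0,0]},{"offset": [8,36,0],"dr": [0,0,0]},{"offset": [8,36,0],"dr": [0,0,0]},{"offset": [8,36,0],"dr": [0,0,0]},{"offset": [8,36,0],"dr": [0,0,0]},{"offset": [5,20,0],"dr": [0,0,0]},{"offset": [0,0,0],"dr": [0,0,0]}])

```text
time_s: 9.45
tool_pos: [0.5068, -0.3154, 0.1444]
ee_rot: [1.0, -0.001, 0.0, 0.0]
ft_force: [-0.1, -1.1, -0.8]
width: 0.0292
```

Run:
```python
from h import *
plan([.507,-.3136,.15],0)
snap("wrist","w5");snap("scene","s5");snap("top","t5")
crop("s5",280,80,420,220,4,"s5a")
crop("w5",150,100,370,320,2.7,"w5a")
```

```text
t 9.45 p [ 0.5068 -0.3154  0.1444] yaw -0.0025 dr [ 0.0004 -0.0001 -0.0025] offset(now axes) [ 0.1 -1.8 -5.6] (goal axes) [ 0.2 -1.8 -5.6] w 29.2 F [-0.1 -1.1 -0.8]
```

View pics/w5a.png

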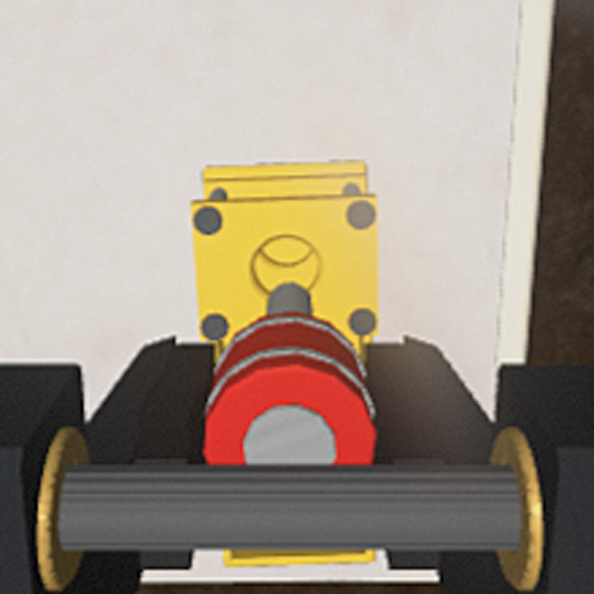

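View pics/s5a.png

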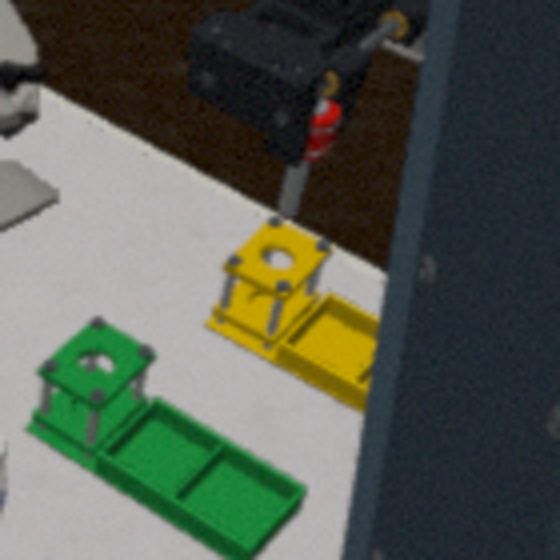

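Run:
```python
from h import *
w=load("w5");C=lambda u,v:(w,150+u/2.7-.3,100+v/2.7-.3)
print("bore",onz(*C(286,265),.056))
for q in [(208,221),(361,215),(215,326),(363,322)]: print(onz(*C(*q),.058).round(4))
f=lambda p:((proj(w,p)-[150,100]+.3)*2.7).round(1)
print("tip",f([.5068,-.3154,.09]),f([.5068+.006,-.3154,.09]),"hubtop",f([.5068,-.3154,.1685]))
s=load("s5");print("scene tip",((proj(s,[.5068,-.3154,.09])-[280,80])*4).round(),"bore",((proj(s,[.5074,-.3136,.056])-[280,80])*4).round())
print(onz(s,280+278/4,80+258/4,.056))
```

```text
bore [ 0.50749983 -0.31474216  0.056     ]
[ 0.5218 -0.2914  0.058 ]
[ 0.5236 -0.3372  0.058 ]
[ 0.4884 -0.2926  0.058 ]
[ 0.4896 -0.3386  0.058 ]
tip [288.1 302.3] [288.  280.7] hubtop [287.7 448.4]
scene tip [287. 208.] bore [274. 251.]
[ 0.50225367 -0.31026495  0.056     ]
```

Emit:
step_arm(rows=[{"offset": [0,-0.5,10],"dr": [0,0,0]},{"offset": [0,0,10],"dr": [0,0,0]},{"offset": [0,0,10],"dr": [0,0,0]},{"offset": [0,0,10],"dr": [0,0,0]},{"offset": [0,0,5],"dr": [0,0,0]},{"offset": [0,0,0],"dr": [0,0,0]},{"offset": [0,0,0],"dr": [0,0,0]},{"offset": [0,0,0],"dr": [0,0,0]},{"offset": [0,0,0],"dr": [0,0,0]},{"offset": [0,0,0],"dr": [0,0,0]}])

```text
time_s: 10.85
tool_pos: [0.5073, -0.3125, 0.0999]
ee_rot: [1.0, -0.0, 0.0, 0.0]
ft_force: [0.5, -0.1, -1.1]
width: 0.0291
```

Run:
```python
from h import *
plan([.507,-.3136,.15],0)
snap("wrist","w6");snap("scene","s6")
crop("s6",280,80,420,220,4,"s6a")
crop("w6",150,100,370,320,2.7,"w6a")
```

```text
t 10.85 p [ 0.5073 -0.3125  0.0999] yaw -0.0002 dr [ 0.0002 -0.0002 -0.0002] offset(now axes) [ -0.3   1.1 -50.1] (goal axes) [ -0.3   1.1 -50.1] w 29.1 F [ 0.5 -0.1 -1.1]
```

View pics/w6a.png

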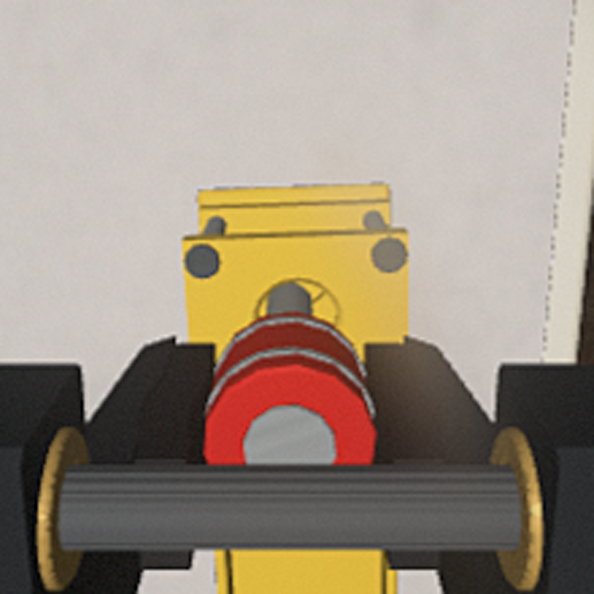

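View pics/s6a.png

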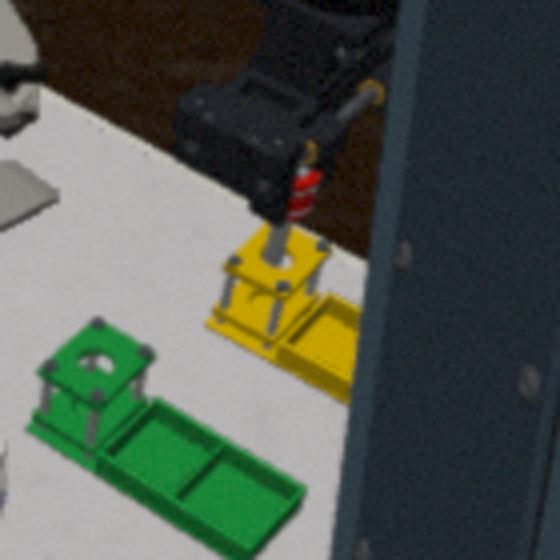

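Emit:
step_arm(rows=[{"offset": [0,1,-3],"dr": [0,0,0]},{"offset": [0,1,0],"dr": [0,0,0]},{"offset": [0,0,6],"dr": [0,0,0]},{"offset": [0,0,6],"dr": [0,0,0]},{"offset": [0,0,6],"dr": [0,0,0]},{"offset": [0,0,6],"dr": [0,0,0]},{"offset": [0,0,6],"dr": [0,0,0]},{"offset": [0,0,6],"dr": [0,0,0]},{"offset": [0,0,0],"dr": [0,0,0]},{"offset": [0,0,0],"dr": [0,0,0]}])

```text
time_s: 12.2
tool_pos: [0.5073, -0.3146, 0.0669]
ee_rot: [1.0, -0.0, 0.0, 0.0]
ft_force: [-0.7, 0.8, -0.9]
width: 0.0289
```

Run:
```python
from h import *
plan([.507,-.3136,.15],0)
snap("wrist","w7");snap("scene","s7")
crop("s7",280,80,420,220,4,"s7a")
crop("w7",150,100,370,320,2.7,"w7a")
```

```text
t 12.2 p [ 0.5073 -0.3146  0.0669] yaw -0.0002 dr [ 0.0002 -0.0002 -0.0002] offset(now axes) [ -0.3  -1.  -83.1] (goal axes) [ -0.3  -1.  -83.1] w 28.9 F [-0.7  0.8 -0.9]
```

View pics/w7a.png

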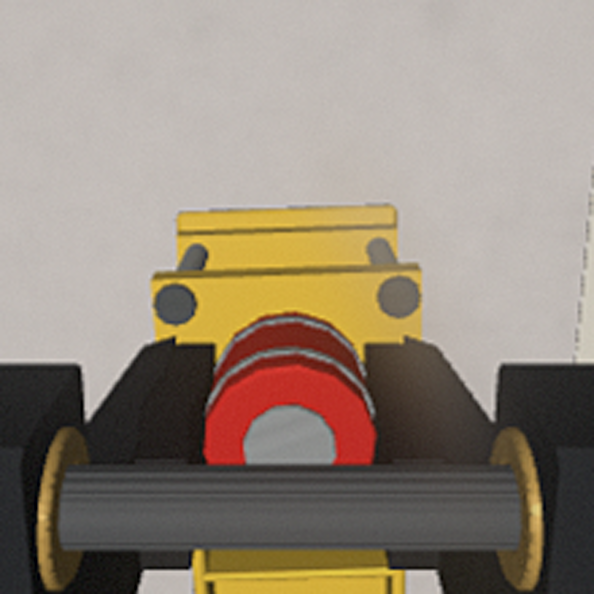

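View pics/s7a.png

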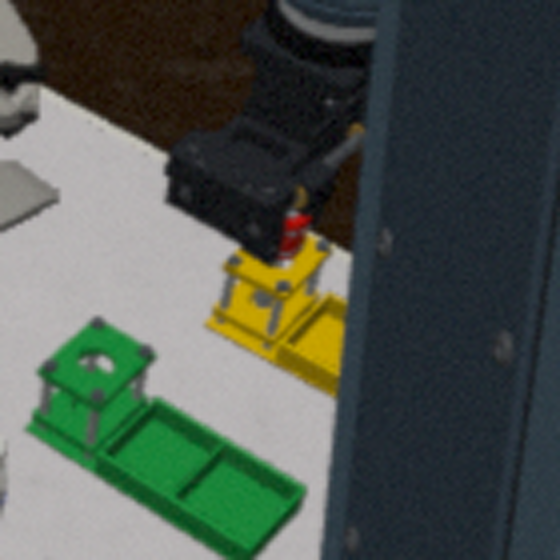

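Emit:
step_arm(rows=[{"offset": [0,0,3],"dr": [0,0,0]},{"offset": [0,0,2],"dr": [0,0,0]},{"offset": [0,0,1],"dr": [0,0,0]},{"offset": [0,0,0],"dr": [0,0,0]},{"offset": [0,0,0],"dr": [0,0,0]},{"offset": [0,0,0],"dr": [0,0,0]},{"offset": [0,0,0],"dr": [0,0,0]},{"offset": [0,0,0],"dr": [0,0,0]},{"offset": [0,0,0],"dr": [0,0,0]},{"offset": [0,0,0],"dr": [0,0,0]}])

```text
time_s: 13.55
tool_pos: [0.5072, -0.3145, 0.0607]
ee_rot: [1.0, -0.0, -0.0, -0.0]
ft_force: [0.4, -0.3, -0.9]
width: 0.029
```

Emit:
step_arm(rows=[{"offset": [0,0,0],"dr": [0,0,0]},{"offset": [0,0,0],"dr": [0,0,0]},{"offset": [0,0,0],"dr": [0,0,0]},{"offset": [0,0,0],"dr": [0,0,0]},{"offset": [0,0,0],"dr": [0,0,0]},{"offset": [0,0,0],"dr": [0,0,0]},{"offset": [0,0,-10],"dr": [0,0,0]},{"offset": [0,0,-20],"dr": [0,0,0]},{"offset": [0,0,-30],"dr": [0,0,0]},{"offset": [0,0,-20],"dr": [0,0,0]}], grip=55)

```text
time_s: 14.8
tool_pos: [0.508, -0.3152, 0.1438]
ee_rot: [1.0, -0.0, 0.001, 0.001]
ft_force: [-0.2, -0.3, 0.2]
width: 0.055
```

Run:
```python
from h import *
plan([.5375,-.0741,.15],0)
snap("wrist","w8");snap("scene","s8");snap("top","t8")
crop("s8",280,80,420,220,4,"s8a")
crop("w8",150,100,370,320,2.7,"w8a")
```

```text
t 14.8 p [ 0.508  -0.3152  0.1438] yaw -0.0002 dr [ 0.0023 -0.0025 -0.0002] offset(now axes) [  29.4 -241.1   -6.7] (goal axes) [  29.5 -241.1   -6.2] w 55.0 F [-0.2 -0.3  0.2]
```

View pics/w8a.png

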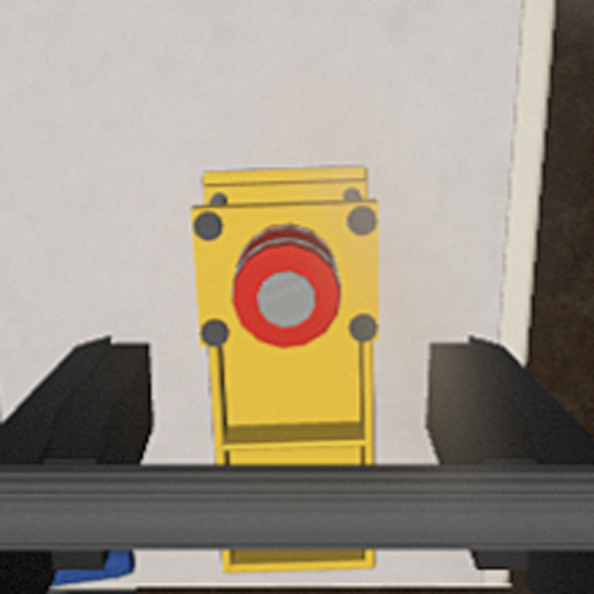

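View pics/s8a.png

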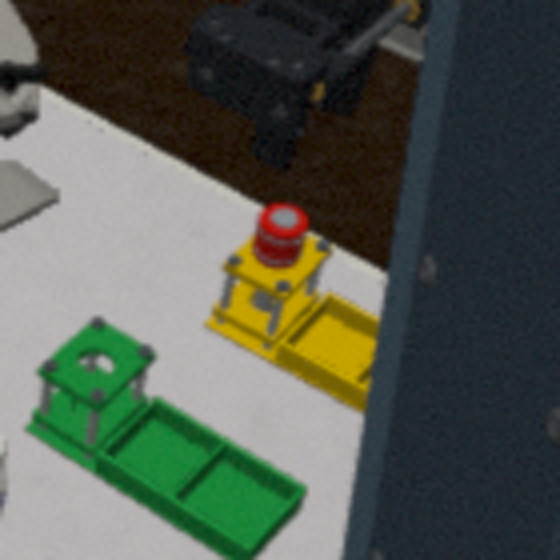

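Emit:
step_arm(rows=[{"offset": [0,-15,0],"dr": [0,0,0]},{"offset": [5,-30,0],"dr": [0,0,0]},{"offset": [5,-35,0],"dr": [0,0,0]},{"offset": [5,-35,0],"dr": [0,0,0]},{"offset": [5,-35,0],"dr": [0,0,0]},{"offset": [5,-35,0],"dr": [0,0,0]},{"offset": [4,-35,0],"dr": [0,0,0]},{"offset": [0,-21,0],"dr": [0,0,0]},{"offset": [0,0,0],"dr": [0,0,0]},{"offset": [0,0,0],"dr": [0,0,0]}])

```text
time_s: 16.2
tool_pos: [0.5361, -0.0741, 0.1405]
ee_rot: [1.0, -0.0, -0.0, 0.0]
ft_force: [-0.4, -0.6, 0.8]
width: 0.0552
```

Run:
```python
from h import *
plan([.5375,-.0741,.019],0)
snap("wrist","w9")
d=load("w9");print(proj(d,[.5375,-.0741,.06]))
```

```text
t 16.2 p [ 0.5361 -0.0741  0.1405] yaw -0.0004 dr [ 0.0003  0.0003 -0.0004] offset(now axes) [ 1.400e+00 -1.000e-01  1.215e+02] (goal axes) [  1.4  -0.  121.5] w 55.2 F [-0.4 -0.6  0.8]
[256.36682671 199.61959546]
```

View pics/w9.png

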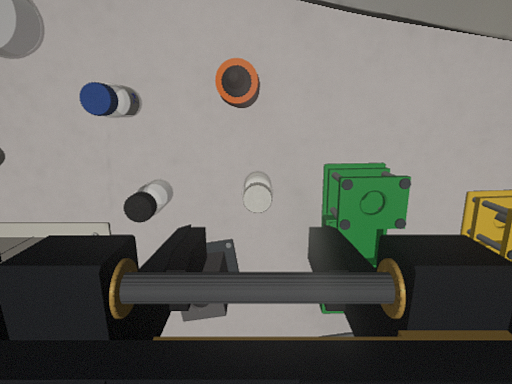

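Emit:
step_arm(rows=[{"offset": [2,1,15],"dr": [0,0,0]},{"offset": [0,0,20],"dr": [0,0,0]},{"offset": [0,0,20],"dr": [0,0,0]},{"offset": [0,0,20],"dr": [0,0,0]},{"offset": [0,0,20],"dr": [0,0,0]},{"offset": [0,0,15],"dr": [0,0,0]},{"offset": [0,0,10],"dr": [0,0,0]},{"offset": [0,0,0],"dr": [0,0,0]},{"offset": [0,0,0],"dr": [0,0,0]},{"offset": [0,0,0],"dr": [0,0,0]}])

```text
time_s: 17.5
tool_pos: [0.5389, -0.0747, 0.0215]
ee_rot: [1.0, -0.0, 0.001, 0.0]
ft_force: [0.1, 0.2, 0.6]
width: 0.055
```

Emit:
step_arm(rows=[{"offset": [0,0,0],"dr": [0,0,0]},{"offset": [0,0,0],"dr": [0,0,0]},{"offset": [0,0,0],"dr": [0,0,0]},{"offset": [0,0,0],"dr": [0,0,0]},{"offset": [0,0,0],"dr": [0,0,0]},{"offset": [0,0,0],"dr": [0,0,0]},{"offset": [0,0,0],"dr": [0,0,0]},{"offset": [0,0,0],"dr": [0,0,0]},{"offset": [0,0,-10],"dr": [0,0,0]},{"offset": [0,0,-10],"dr": [0,0,0]}], grip=18, force=20)

```text
time_s: 18.75
tool_pos: [0.5382, -0.0745, 0.0413]
ee_rot: [1.0, -0.0, -0.0, -0.0]
ft_force: [1.0, 0.6, -0.1]
width: 0.026
```

Run:
```python
from h import *
plan([.406,-.3165,.15],0)
snap("wrist","w10");
```

```text
t 18.75 p [ 0.5382 -0.0745  0.0413] yaw -0.0002 dr [-0.0001  0.0002 -0.0002] offset(now axes) [-132.2  242.  -108.7] (goal axes) [-132.2  242.  -108.7] w 26.0 F [ 1.   0.6 -0.1]
```

View pics/w10.png

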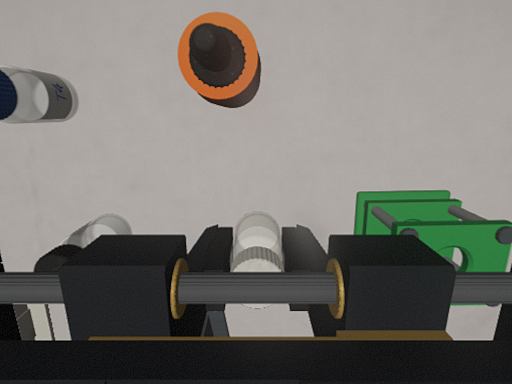

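Emit:
step_arm(rows=[{"offset": [0,0,-30],"dr": [0,0,0]},{"offset": [0,0,-40],"dr": [0,0,0]},{"offset": [-10,20,-20],"dr": [0,0,0]},{"offset": [-20,35,0],"dr": [0,0,0]},{"offset": [-20,40,0],"dr": [0,0,0]},{"offset": [-20,40,0],"dr": [0,0,0]},{"offset": [-20,40,0],"dr": [0,0,0]},{"offset": [-20,37,0],"dr": [0,0,0]},{"offset": [-22,30,0],"dr": [0,0,0]},{"offset": [0,0,0],"dr": [0,0,0]}])

```text
time_s: 20.05
tool_pos: [0.4051, -0.3185, 0.1312]
ee_rot: [1.0, -0.002, 0.0, 0.001]
ft_force: [-0.1, 0.3, -0.1]
width: 0.0257
```

Run:
```python
from h import *
plan([.406,-.3165,.15],0)
snap("wrist","w11");snap("scene","s11");snap("top","t11")
crop("t11",240,150,390,290,4,"t11a")
```

```text
t 20.05 p [ 0.4051 -0.3185  0.1312] yaw -0.0038 dr [ 0.001  -0.0004 -0.0038] offset(now axes) [  0.9  -2.  -18.8] (goal axes) [  0.9  -2.  -18.8] w 25.7 F [-0.1  0.3 -0.1]
```

View pics/w11.png

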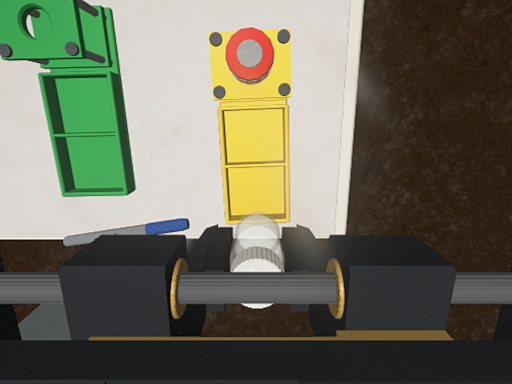

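View pics/s11.png

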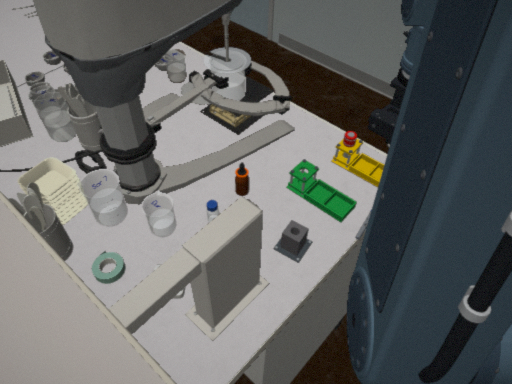

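View pics/t11a.png

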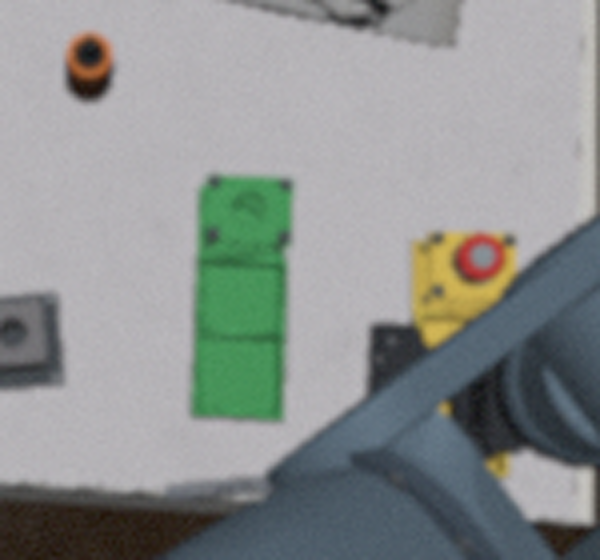

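Run:
```python
from h import *
d=load("w11")
for q in [(222,222),(290,221),(223,165.5),(289,164),(221,106),(289,104)]: print(onz(d,*q,.021).round(4))
```

```text
[ 0.3765 -0.2866  0.021 ]
[ 0.3773 -0.3496  0.021 ]
[ 0.4294 -0.2892  0.021 ]
[ 0.4305 -0.3473  0.021 ]
[ 0.4795 -0.2892  0.021 ]
[ 0.481 -0.346  0.021]
```

Emit:
step_arm(rows=[{"offset": [0,0,15],"dr": [0,0,0]},{"offset": [0,0,20],"dr": [0,0,0]},{"offset": [0,0,20],"dr": [0,0,0]},{"offset": [0,0,15],"dr": [0,0,0]},{"offset": [0,0,10],"dr": [0,0,0]},{"offset": [0,0,10],"dr": [0,0,0]},{"offset": [0,0,5],"dr": [0,0,0]},{"offset": [0,0,0],"dr": [0,0,0]},{"offset": [0,0,0],"dr": [0,0,0]},{"offset": [0,0,0],"dr": [0,0,0]}])

```text
time_s: 21.45
tool_pos: [0.4064, -0.3168, 0.0362]
ee_rot: [1.0, -0.0, 0.0, 0.0]
ft_force: [0.1, 0.6, -0.8]
width: 0.0261
```

Run:
```python
from h import *
plan([.405,-.318,.0268],0)
snap("wrist","w12");crop("w12",100,0,400,340,1.7,"w12a")
```

```text
t 21.45 p [ 0.4064 -0.3168  0.0362] yaw -0.0003 dr [ 0.0007 -0.0006 -0.0003] offset(now axes) [-1.4  1.2  9.4] (goal axes) [-1.4  1.2  9.4] w 26.1 F [ 0.1  0.6 -0.8]
```

View pics/w12a.png

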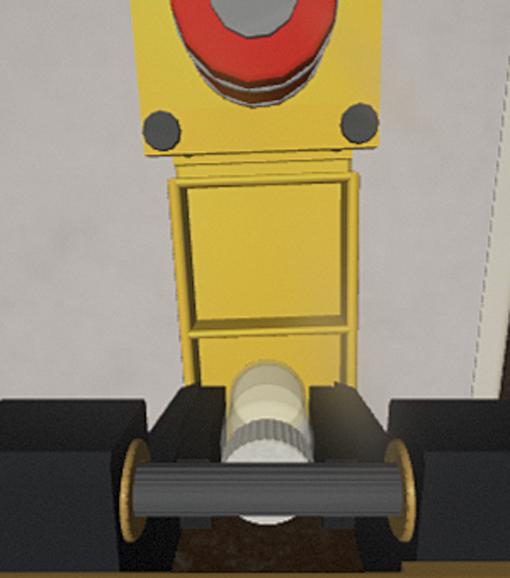

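Emit:
step_arm(rows=[{"offset": [-1,1,4],"dr": [0,0,0]},{"offset": [0,0,3],"dr": [0,0,0]},{"offset": [0,0,2],"dr": [0,0,0]},{"offset": [0,0,0],"dr": [0,0,0]},{"offset": [0,0,0],"dr": [0,0,0]},{"offset": [0,0,0],"dr": [0,0,0]},{"offset": [0,0,0],"dr": [0,0,0]},{"offset": [0,0,0],"dr": [0,0,0]},{"offset": [0,0,0],"dr": [0,0,0]},{"offset": [0,0,0],"dr": [0,0,0]}])

```text
time_s: 22.75
tool_pos: [0.4052, -0.3175, 0.0267]
ee_rot: [1.0, -0.0, -0.0, 0.0]
ft_force: [0.3, 0.3, -0.9]
width: 0.0259
```

Emit:
step_arm(rows=[{"offset": [0,0,0],"dr": [0,0,0]},{"offset": [0,0,0],"dr": [0,0,0]},{"offset": [0,0,0],"dr": [0,0,0]},{"offset": [0,0,0],"dr": [0,0,0]},{"offset": [0,0,0],"dr": [0,0,0]},{"offset": [0,0,0],"dr": [0,0,0]},{"offset": [0,0,-15],"dr": [0,0,0]},{"offset": [0,0,-30],"dr": [0,0,0]},{"offset": [0,0,-40],"dr": [0,0,0]},{"offset": [0,0,-40],"dr": [0,0,0]}], grip=55)

```text
time_s: 24.0
tool_pos: [0.4052, -0.3175, 0.154]
ee_rot: [1.0, -0.0, 0.0, 0.0]
ft_force: [0.5, 0.1, -0.6]
width: 0.055
```

Run:
```python
from h import *
plan([.6145,.0445,.18],1.5708)
snap("wrist","w13");crop("w13",100,0,400,340,1.7,"w13a")
```

```text
t 24.0 p [ 0.4052 -0.3175  0.154 ] yaw -0.0002 dr [ 8.000e-04  1.000e-04 -1.571e+00] offset(now axes) [ 209.2 -362.   -26.2] (goal axes) [362.  209.3 -26. ] w 55.0 F [ 0.5  0.1 -0.6]
```

View pics/w13a.png

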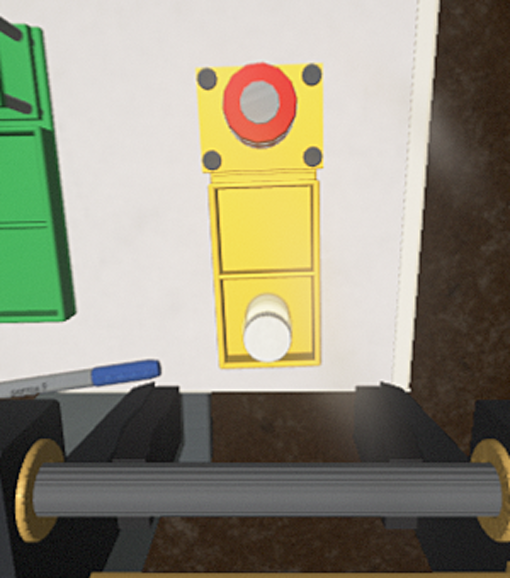

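Emit:
step_arm(rows=[{"offset": [13,-22,-10],"dr": [0,0,0]},{"offset": [26,-45,-10],"dr": [0,0,0]},{"offset": [26,-45,-5],"dr": [0,0,0]},{"offset": [26,-45,0],"dr": [0,0,0]},{"offset": [26,-45,0],"dr": [0,0,0]},{"offset": [26,-45,0],"dr": [0,0,0]},{"offset": [26,-45,0],"dr": [0,0,0]},{"offset": [26,-45,0],"dr": [0,0,0]},{"offset": [14,-25,0],"dr": [0,0,0]},{"offset": [0,0,0],"dr": [0,0,-0.1]}])

```text
time_s: 25.3
tool_pos: [0.615, 0.0468, 0.1775]
ee_rot: [0.999, 0.053, 0.001, -0.0]
ft_force: [1.0, -0.6, -0.7]
width: 0.0549
```

Emit:
step_arm(rows=[{"offset": [0,0,0],"dr": [0,0,-0.16]},{"offset": [0,0,0],"dr": [0,0,-0.17]},{"offset": [0,0,0],"dr": [0,0,-0.17]},{"offset": [0,0,0],"dr": [0,0,-0.17]},{"offset": [0,0,0],"dr": [0,0,-0.17]},{"offset": [0,0,0],"dr": [0,0,-0.17]},{"offset": [0,0,0],"dr": [0,0,-0.17]},{"offset": [0,0,0],"dr": [0,0,-0.17]},{"offset": [0,0,0],"dr": [0,0,-0.12]},{"offset": [0,0,0],"dr": [0,0,0]}])

```text
time_s: 26.55
tool_pos: [0.6144, 0.0445, 0.1775]
ee_rot: [0.708, 0.706, 0.0, 0.0]
ft_force: [1.2, -1.0, -0.5]
width: 0.055
```

Run:
```python
from h import *
plan([.6145,.0445,.021],1.5708)
snap("wrist","w14");snap("scene","s14")
d=load("w14");print(proj(d,[.6145,.0445,.06]))
```

```text
t 26.55 p [0.6144 0.0445 0.1775] yaw 1.5687 dr [ 0.0008  0.0001 -0.0021] offset(now axes) [ -0.   -0.  156.5] (goal axes) [-0.000e+00  1.000e-01  1.565e+02] w 55.0 F [ 1.2 -1.  -0.5]
[256.03064506 188.80455144]
```

View pics/w14.png

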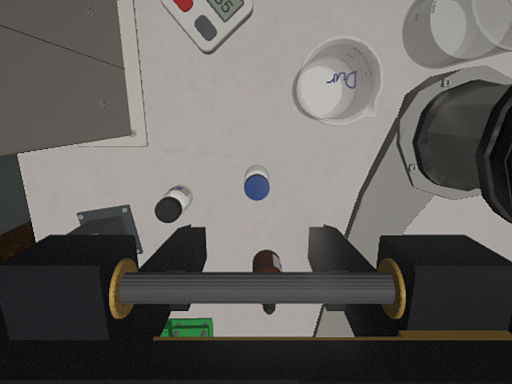

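View pics/s14.png

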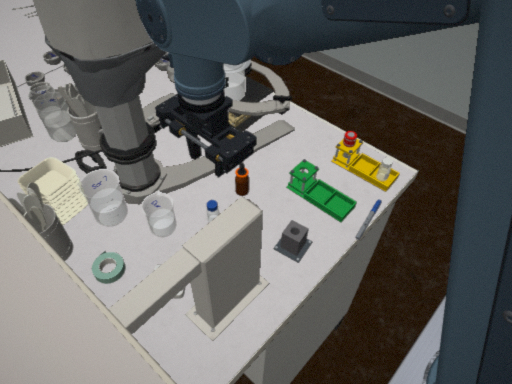

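Emit:
step_arm(rows=[{"offset": [1,1,15],"dr": [0,0,0]},{"offset": [0,0,25],"dr": [0,0,0]},{"offset": [0,0,25],"dr": [0,0,0]},{"offset": [0,0,25],"dr": [0,0,0]},{"offset": [0,0,20],"dr": [0,0,0]},{"offset": [0,0,20],"dr": [0,0,0]},{"offset": [0,0,15],"dr": [0,0,0]},{"offset": [0,0,10],"dr": [0,0,0]},{"offset": [0,0,0],"dr": [0,0,0]},{"offset": [0,0,0],"dr": [0,0,0]}])

```text
time_s: 27.9
tool_pos: [0.6159, 0.0454, 0.0224]
ee_rot: [0.707, 0.707, 0.0, 0.0]
ft_force: [0.2, 0.7, 0.7]
width: 0.0552
```

Emit:
step_arm(rows=[{"offset": [0,0,0],"dr": [0,0,0]},{"offset": [0,0,0],"dr": [0,0,0]},{"offset": [0,0,0],"dr": [0,0,0]},{"offset": [0,0,0],"dr": [0,0,0]},{"offset": [0,0,0],"dr": [0,0,0]},{"offset": [0,0,0],"dr": [0,0,0]},{"offset": [0,0,0],"dr": [0,0,0]},{"offset": [0,0,0],"dr": [0,0,0]},{"offset": [0,0,-10],"dr": [0,0,0]},{"offset": [0,0,-10],"dr": [0,0,0]}], grip=18, force=20)

```text
time_s: 29.15
tool_pos: [0.6151, 0.0455, 0.0421]
ee_rot: [0.707, 0.707, -0.0, -0.0]
ft_force: [-0.1, -0.8, -0.7]
width: 0.0257
```

Run:
```python
from h import *
plan([.4335,-.1708,.15],1.5708)
snap("wrist","w15");
```

```text
t 29.15 p [0.6151 0.0455 0.0421] yaw 1.5698 dr [-0.0004 -0.     -0.001 ] offset(now axes) [-216.5 -181.4 -107.8] (goal axes) [-216.3 -181.6 -107.9] w 25.7 F [-0.1 -0.8 -0.7]
```

View pics/w15.png

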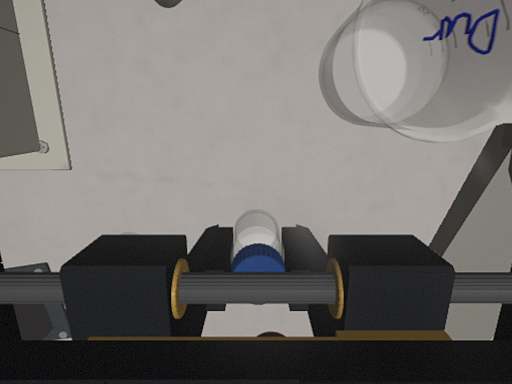

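Emit:
step_arm(rows=[{"offset": [0,0,-30],"dr": [0,0,0]},{"offset": [0,0,-40],"dr": [0,0,0]},{"offset": [0,0,-30],"dr": [0,0,0]},{"offset": [-36,-30,0],"dr": [0,0,0]},{"offset": [-36,-30,0],"dr": [0,0,0]},{"offset": [-36,-30,0],"dr": [0,0,0]},{"offset": [-36,-30,0],"dr": [0,0,0]},{"offset": [-36,-30,0],"dr": [0,0,0]},{"offset": [-36,-31,0],"dr": [0,0,0]},{"offset": [0,0,0],"dr": [0,0,0]}])

```text
time_s: 30.45
tool_pos: [0.4327, -0.1723, 0.1422]
ee_rot: [0.709, 0.705, -0.0, 0.0]
ft_force: [-0.0, 0.6, -0.9]
width: 0.0259
```

Run:
```python
from h import *
plan([.4335,-.1708,.0275],1.5708)
snap("wrist","w16");snap("scene","s16")
crop("s16",150,100,410,300,3,"s16a")
```

```text
t 30.45 p [ 0.4327 -0.1723  0.1422] yaw 1.5656 dr [ 0.0004  0.0008 -0.0052] offset(now axes) [  1.6   0.7 114.7] (goal axes) [  1.5   0.8 114.7] w 25.9 F [-0.   0.6 -0.9]
```

View pics/w16.png

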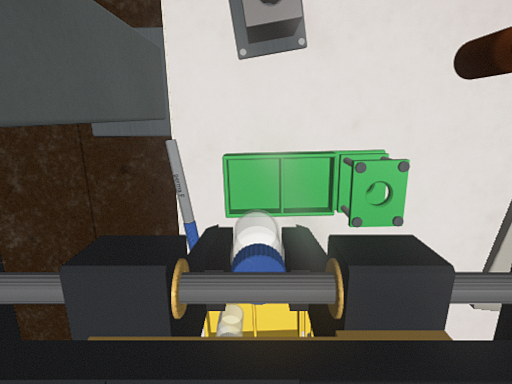

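View pics/s16a.png

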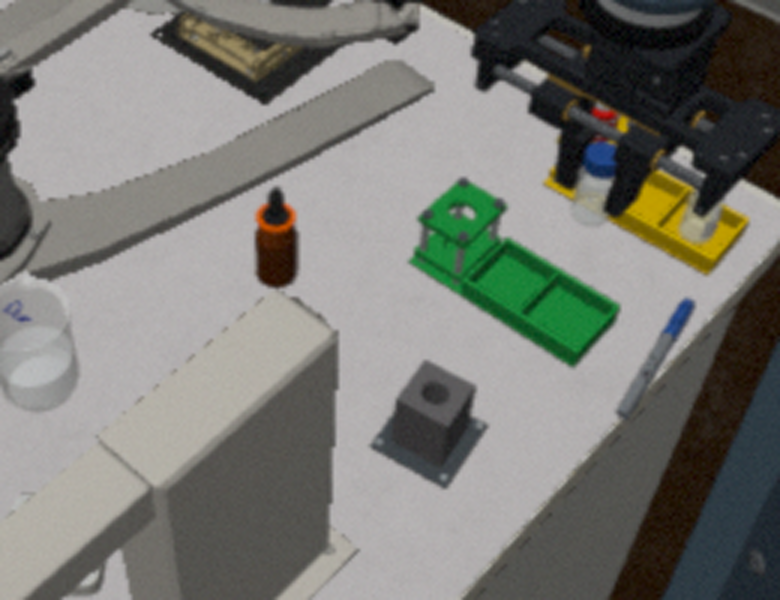

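Run:
```python
from h import *
d=load("w16")
for q in [(223,154),(228,216),(279,153),(281,215),(332,152),(335,213)]: print(onz(d,*q,.021).round(4))
```

```text
[ 0.403  -0.1406  0.021 ]
[ 0.4057 -0.2002  0.021 ]
[ 0.4538 -0.1399  0.021 ]
[ 0.4566 -0.1994  0.021 ]
[ 0.5019 -0.1393  0.021 ]
[ 0.5084 -0.1976  0.021 ]
```

Emit:
step_arm(rows=[{"offset": [0,-1,15],"dr": [0,0,0]},{"offset": [0,0,20],"dr": [0,0,0]},{"offset": [0,0,20],"dr": [0,0,0]},{"offset": [0,0,20],"dr": [0,0,0]},{"offset": [0,0,15],"dr": [0,0,0]},{"offset": [0,0,10],"dr": [0,0,0]},{"offset": [0,0,5],"dr": [0,0,0]},{"offset": [0,0,0],"dr": [0,0,0]},{"offset": [0,0,0],"dr": [0,0,0]},{"offset": [0,0,0],"dr": [0,0,0]}])

```text
time_s: 31.8
tool_pos: [0.4334, -0.1707, 0.0373]
ee_rot: [0.707, 0.707, 0.0, 0.001]
ft_force: [0.5, 0.0, -0.6]
width: 0.0255
```

Run:
```python
from h import *
plan([.432,-.170,.0275],1.5708)
snap("wrist","w17")
```

```text
t 31.8 p [ 0.4334 -0.1707  0.0373] yaw 1.5697 dr [ 0.0009  0.0007 -0.0011] offset(now axes) [ 0.7 -1.4  9.8] (goal axes) [ 0.7 -1.4  9.8] w 25.5 F [ 0.5  0.  -0.6]
```

View pics/w17.png

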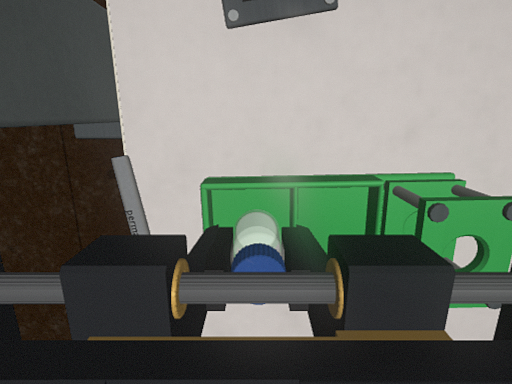

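Emit:
step_arm(rows=[{"offset": [0,-2,4],"dr": [0,0,0]},{"offset": [0,0,4],"dr": [0,0,0]},{"offset": [0,0,2],"dr": [0,0,0]},{"offset": [0,0,0],"dr": [0,0,0]},{"offset": [0,0,0],"dr": [0,0,0]},{"offset": [0,0,0],"dr": [0,0,0]},{"offset": [0,0,0],"dr": [0,0,0]},{"offset": [0,0,0],"dr": [0,0,0]},{"offset": [0,0,0],"dr": [0,0,0]},{"offset": [0,0,0],"dr": [0,0,0]}])

```text
time_s: 33.1
tool_pos: [0.4308, -0.1703, 0.0268]
ee_rot: [0.707, 0.707, -0.0, -0.0]
ft_force: [-2.0, -0.0, 5.3]
width: 0.0259
```

Emit:
step_arm(rows=[{"offset": [0,0,0],"dr": [0,0,0]},{"offset": [0,0,0],"dr": [0,0,0]},{"offset": [0,0,0],"dr": [0,0,0]},{"offset": [0,0,0],"dr": [0,0,0]},{"offset": [0,0,0],"dr": [0,0,0]},{"offset": [0,0,0],"dr": [0,0,0]},{"offset": [0,0,-15],"dr": [0,0,0]},{"offset": [0,0,-30],"dr": [0,0,0]},{"offset": [0,0,-40],"dr": [0,0,0]},{"offset": [0,0,-50],"dr": [0,0,0]}], grip=55)

```text
time_s: 34.35
tool_pos: [0.4305, -0.1699, 0.1634]
ee_rot: [0.707, 0.707, -0.0, -0.0]
ft_force: [0.2, -1.3, -0.0]
width: 0.0548
```

Run:
```python
from h import *
plan([.621,-.061,.18],0)
snap("wrist","w18")
t=load("t1");w=load("w9");w2=load("w10")
# ring/bulb: w9 bulb top (236,75)? 
for z in (.058,.07,.097):
  print(z,onz(w,237,80,z).round(4))
```

```text
t 34.35 p [ 0.4305 -0.1699  0.1634] yaw 1.5698 dr [-9.0000e-04  1.0000e-04  1.5698e+00] offset(now axes) [109.1 190.3 -16.7] (goal axes) [ 190.5 -108.9  -16.6] w 54.8 F [ 0.2 -1.3 -0. ]
0.058 [ 0.6277 -0.06    0.058 ]
0.07 [ 0.6264 -0.0607  0.07  ]
0.097 [ 0.6235 -0.0624  0.097 ]
```

View pics/w18.png

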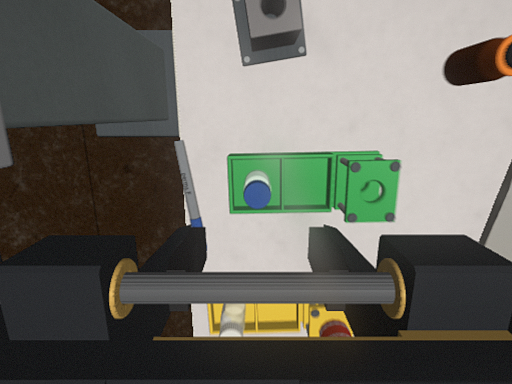

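Emit:
step_arm(rows=[{"offset": [22,38,-10],"dr": [0,0,0]},{"offset": [22,38,-10],"dr": [0,0,0]},{"offset": [22,38,-10],"dr": [0,0,0]},{"offset": [22,38,0],"dr": [0,0,0]},{"offset": [20,36,0],"dr": [0,0,0]},{"offset": [0,0,0],"dr": [0,0,0.17]},{"offset": [0,0,0],"dr": [0,0,0.17]},{"offset": [0,0,0],"dr": [0,0,0.17]},{"offset": [0,0,0],"dr": [0,0,0.17]},{"offset": [0,0,0],"dr": [0,0,0.17]}], grip=62)

```text
time_s: 35.65
tool_pos: [0.6192, -0.0625, 0.1926]
ee_rot: [0.937, 0.35, 0.0, 0.0]
ft_force: [-0.4, -0.4, -0.9]
width: 0.0618
```

Emit:
step_arm(rows=[{"offset": [0,0,0],"dr": [0,0,0.17]},{"offset": [0,0,0],"dr": [0,0,0.17]},{"offset": [0,0,0],"dr": [0,0,0.17]},{"offset": [0,0,0],"dr": [0,0,0.17]},{"offset": [0,0,0],"dr": [0,0,0.04]},{"offset": [0,0,0],"dr": [0,0,0]},{"offset": [0,0,0],"dr": [0,0,0]},{"offset": [0,0,0],"dr": [0,0,0]},{"offset": [0,0,0],"dr": [0,0,0]},{"offset": [0,0,0],"dr": [0,0,0]}])

```text
time_s: 36.9
tool_pos: [0.6192, -0.0625, 0.1917]
ee_rot: [1.0, -0.0, -0.0, -0.0]
ft_force: [0.4, 0.2, -0.0]
width: 0.062
```

Run:
```python
from h import *
plan([.6235,-.061,.036],0)
snap("wrist","w19");d=load("w19");print([proj(d,[.6235,-.061,z]) for z in (.058,.097)])
```

```text
t 36.9 p [ 0.6192 -0.0625  0.1917] yaw -0.0001 dr [-0.0001  0.0001 -0.0001] offset(now axes) [  4.3  -1.5 155.7] (goal axes) [  4.3  -1.5 155.7] w 62.0 F [ 0.4  0.2 -0. ]
[array([254.94952067, 181.56513646]), array([254.67544604, 191.63021289])]
```

View pics/w19.png

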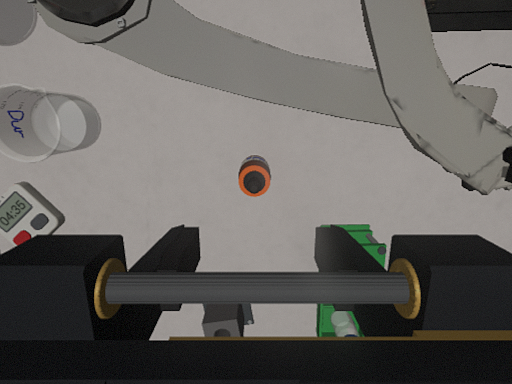

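Run:
```python
from h import *
crop("w19",210,130,300,220,7,"w19a")
d=load("w19")
for u,v,z in [(255,180,.058),(255,183,.097)]:print(onz(d,u,v,z))
```

```text
[ 0.6250592  -0.06105056  0.058     ]
[ 0.63098738 -0.06128126  0.097     ]
```

View pics/w19a.png

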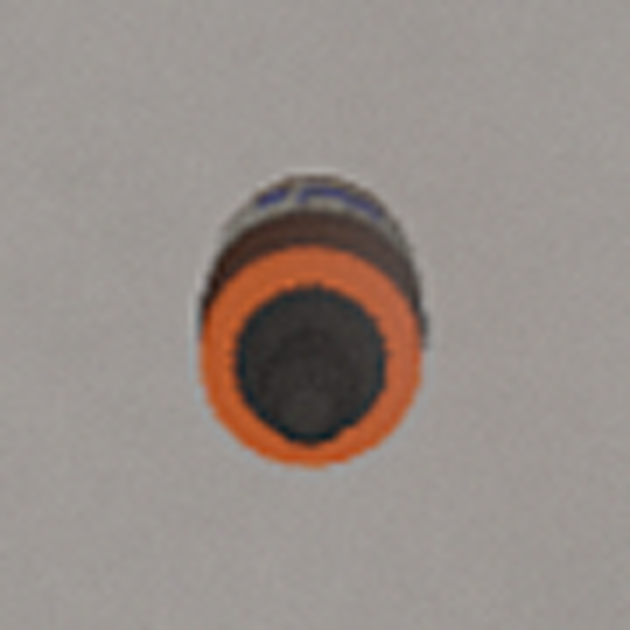

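Emit:
step_arm(rows=[{"offset": [5,-1.5,20],"dr": [0,0,0]},{"offset": [0,0,25],"dr": [0,0,0]},{"offset": [0,0,25],"dr": [0,0,0]},{"offset": [0,0,25],"dr": [0,0,0]},{"offset": [0,0,20],"dr": [0,0,0]},{"offset": [0,0,20],"dr": [0,0,0]},{"offset": [0,0,12],"dr": [0,0,0]},{"offset": [0,0,8],"dr": [0,0,0]},{"offset": [0,0,0],"dr": [0,0,0]},{"offset": [0,0,0],"dr": [0,0,0]}])

```text
time_s: 38.2
tool_pos: [0.6248, -0.0612, 0.0375]
ee_rot: [1.0, -0.0, 0.001, 0.0]
ft_force: [0.0, -0.2, -1.0]
width: 0.0619
```

Emit:
step_arm(rows=[{"offset": [0,0,0],"dr": [0,0,0]},{"offset": [0,0,0],"dr": [0,0,0]},{"offset": [0,0,0],"dr": [0,0,0]},{"offset": [0,0,0],"dr": [0,0,0]},{"offset": [0,0,0],"dr": [0,0,0]},{"offset": [0,0,0],"dr": [0,0,0]},{"offset": [0,0,0],"dr": [0,0,0]},{"offset": [0,0,0],"dr": [0,0,0]},{"offset": [0,0,-10],"dr": [0,0,0]},{"offset": [0,0,-10],"dr": [0,0,0]}], grip=24, force=20)

```text
time_s: 39.45
tool_pos: [0.624, -0.061, 0.0572]
ee_rot: [1.0, -0.0, -0.0, -0.0]
ft_force: [0.1, -0.7, -0.3]
width: 0.0312
```

Run:
```python
from h import *
plan([.481,-.170,.15],0)
snap("wrist","w20");snap("scene","s20");crop("s20",150,100,410,300,3,"s20a")
```

```text
t 39.45 p [ 0.624  -0.061   0.0572] yaw -0.0002 dr [-0.0001  0.0004 -0.0002] offset(now axes) [-143.   109.   -92.8] (goal axes) [-143.   109.   -92.8] w 31.2 F [ 0.1 -0.7 -0.3]
```

View pics/w20.png

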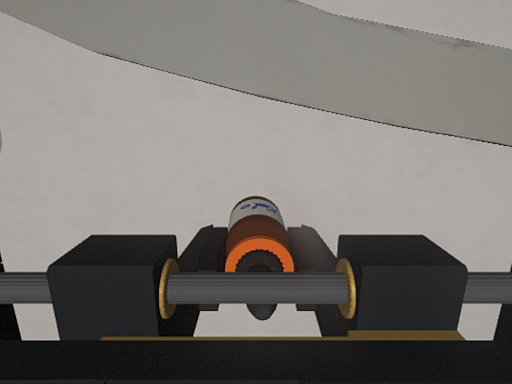

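View pics/s20a.png

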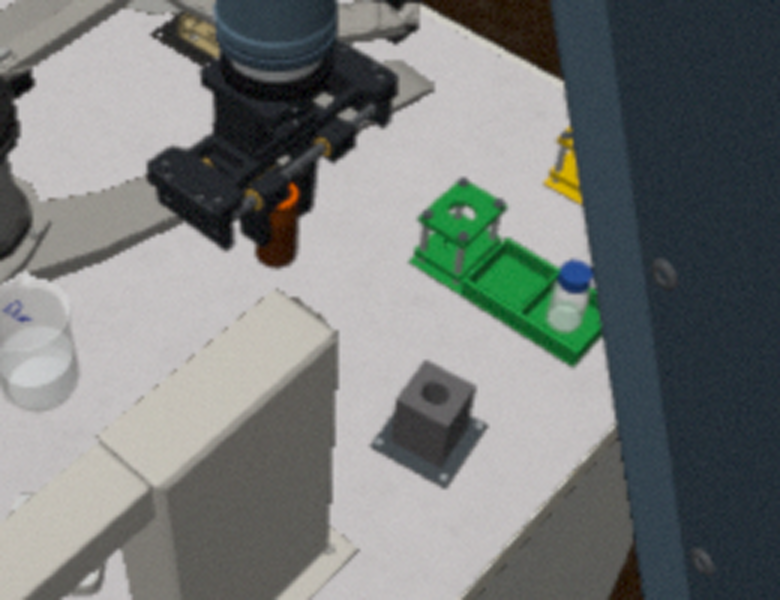

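Emit:
step_arm(rows=[{"offset": [0,0,-30],"dr": [0,0,0]},{"offset": [0,0,-40],"dr": [0,0,0]},{"offset": [-15,10,-15],"dr": [0,0,0]},{"offset": [-25,19,0],"dr": [0,0,0]},{"offset": [-30,23,0],"dr": [0,0,0]},{"offset": [-30,23,0],"dr": [0,0,0]},{"offset": [-25,19,0],"dr": [0,0,0]},{"offset": [-18,15,0],"dr": [0,0,0]},{"offset": [0,0,0],"dr": [0,0,0]},{"offset": [0,0,0],"dr": [0,0,0]}])

```text
time_s: 40.8
tool_pos: [0.4817, -0.1698, 0.142]
ee_rot: [1.0, -0.0, 0.0, 0.0]
ft_force: [0.7, 0.3, -1.3]
width: 0.0316
```

Run:
```python
from h import *
plan([.481,-.170,.0432],0)
snap("wrist","w21")
```

```text
t 40.8 p [ 0.4817 -0.1698  0.142 ] yaw -0.0004 dr [ 0.0001 -0.0007 -0.0004] offset(now axes) [-0.8  0.2 98.8] (goal axes) [-0.7  0.2 98.8] w 31.6 F [ 0.7  0.3 -1.3]
```

View pics/w21.png

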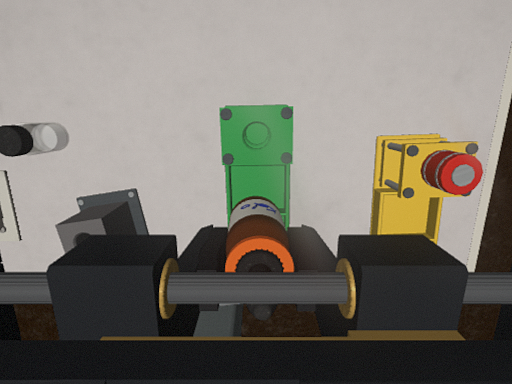

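Emit:
step_arm(rows=[{"offset": [-1,0,15],"dr": [0,0,0]},{"offset": [0,0,20],"dr": [0,0,0]},{"offset": [0,0,20],"dr": [0,0,0]},{"offset": [0,0,15],"dr": [0,0,0]},{"offset": [0,0,10],"dr": [0,0,0]},{"offset": [0,0,5],"dr": [0,0,0]},{"offset": [0,0,5],"dr": [0,0,0]},{"offset": [0,0,0],"dr": [0,0,0]},{"offset": [0,0,0],"dr": [0,0,0]},{"offset": [0,0,0],"dr": [0,0,0]}])

```text
time_s: 42.1
tool_pos: [0.4804, -0.1702, 0.0521]
ee_rot: [1.0, -0.0, 0.0, 0.0]
ft_force: [0.2, -0.4, -0.7]
width: 0.0317
```

Run:
```python
from h import *
plan([.481,-.170,.0425],0)
snap("wrist","w22");snap("scene","s22");crop("s22",250,130,410,250,5,"s22a")
```

```text
t 42.1 p [ 0.4804 -0.1702  0.0521] yaw -0.0002 dr [ 0.0004 -0.0006 -0.0002] offset(now axes) [ 0.6 -0.2  9.6] (goal axes) [ 0.6 -0.2  9.6] w 31.7 F [ 0.2 -0.4 -0.7]
```

View pics/w22.png

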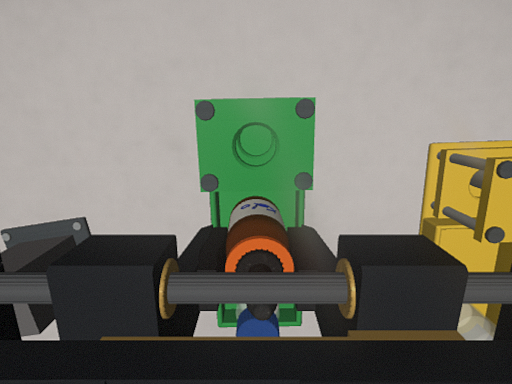

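View pics/s22a.png

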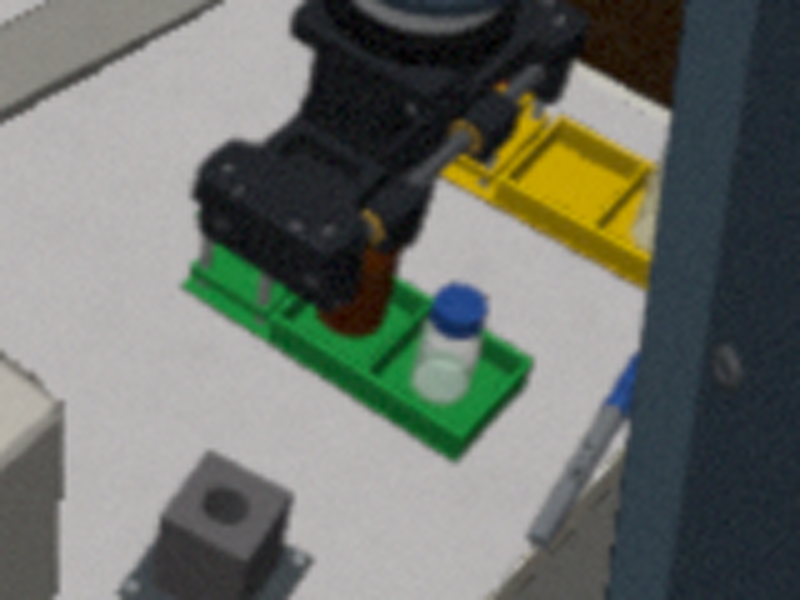

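Emit:
step_arm(rows=[{"offset": [0,0,4],"dr": [0,0,0]},{"offset": [0,0,3],"dr": [0,0,0]},{"offset": [0,0,2.5],"dr": [0,0,0]},{"offset": [0,0,0],"dr": [0,0,0]},{"offset": [0,0,0],"dr": [0,0,0]},{"offset": [0,0,0],"dr": [0,0,0]},{"offset": [0,0,0],"dr": [0,0,0]},{"offset": [0,0,0],"dr": [0,0,0]},{"offset": [0,0,0],"dr": [0,0,0]},{"offset": [0,0,0],"dr": [0,0,0]}])

```text
time_s: 43.45
tool_pos: [0.4801, -0.17, 0.0422]
ee_rot: [1.0, -0.0, -0.0, -0.0]
ft_force: [0.6, 1.0, -1.2]
width: 0.0315
```

Emit:
step_arm(rows=[{"offset": [0,0,0],"dr": [0,0,0]},{"offset": [0,0,0],"dr": [0,0,0]},{"offset": [0,0,0],"dr": [0,0,0]},{"offset": [0,0,0],"dr": [0,0,0]},{"offset": [0,0,0],"dr": [0,0,0]},{"offset": [0,0,0],"dr": [0,0,0]},{"offset": [0,0,-15],"dr": [0,0,0]},{"offset": [0,0,-30],"dr": [0,0,0]},{"offset": [0,0,-50],"dr": [0,0,0]},{"offset": [0,0,-50],"dr": [0,0,0]}], grip=62)

```text
time_s: 44.7
tool_pos: [0.48, -0.1699, 0.1896]
ee_rot: [1.0, -0.0, 0.0, 0.0]
ft_force: [-0.1, -0.1, -0.2]
width: 0.062
```

Emit:
step_arm(rows=[{"offset": [0,0,-50],"dr": [0,0,0]},{"offset": [0,0,-50],"dr": [0,0,0]},{"offset": [-20,10,-40],"dr": [0,0,0]},{"offset": [-20,15,0],"dr": [0,0,0]},{"offset": [-20,15,0],"dr": [0,0,0]},{"offset": [-10,10,0],"dr": [0,0,0]},{"offset": [0,0,0],"dr": [0,0,0]},{"offset": [0,0,0],"dr": [0,0,0]},{"offset": [0,0,0],"dr": [0,0,0]},{"offset": [0,0,0],"dr": [0,0,0]}])

```text
time_s: 45.95
tool_pos: [0.4104, -0.2196, 0.3271]
ee_rot: [1.0, 0.0, -0.0, -0.0]
ft_force: [-0.3, 0.1, 0.1]
width: 0.0621
```

Run:
```python
from h import *
plan([.481,-.170,.0425],0)
snap("wrist","w23");snap("scene","s23");crop("s23",150,120,410,290,3,"s23a");crop("w23",60,0,420,240,2.2,"w23a")
```

```text
t 45.95 p [ 0.4104 -0.2196  0.3271] yaw 0.0006 dr [-0.0003  0.0002  0.0006] offset(now axes) [ 70.7 -49.5 284.6] (goal axes) [ 70.6 -49.6 284.6] w 62.1 F [-0.3  0.1  0.1]
```

View pics/w23a.png

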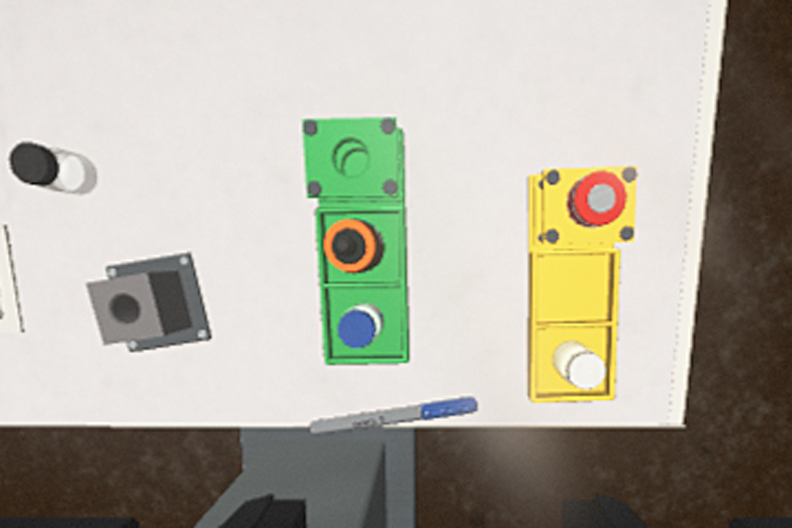

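View pics/s23a.png

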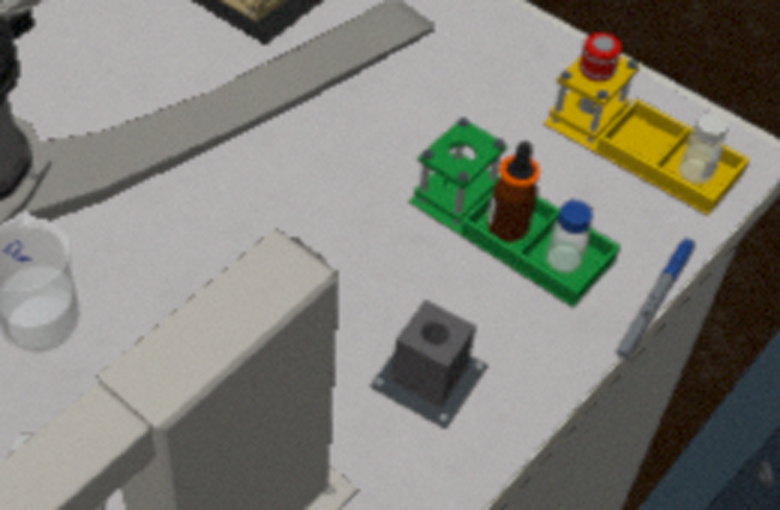

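Run:
```python
from h import *
w=load("w23");s=load("s23");a=load("w1")
A=lambda u,v:(w,60+u/2.2-.3,v/2.2-.3)
S=lambda u,v:(s,150+u/3-.3,120+v/3-.3)
for n,p,q in [("hub top",(601,197),(602,43)),("white top",(585,370),(712,121)),("blue top",(357,328),(576,209)),("bulb",(350,243),(524,149)),("black",(34,163),None)]:
    if q: print(n,*[np.round(x,4) for x in tri([A(*p),S(*q)])])
    else: print(n,onz(*A(*p),.06).round(4))
print("plate posts yellow",np.mean([onz(*A(*q),.058) for q in [(552,177),(629,174),(551,237),(627,233)]],axis=0).round(4))
```

```text
hub top [ 0.5089 -0.3152  0.0825] [0.0001 0.0001]
white top [ 0.4055 -0.3168  0.0644] [0.0003 0.0003]
blue top [ 0.4322 -0.1715  0.0632] [0.0001 0.0001]
bulb [ 0.4834 -0.172   0.0893] [0.0001 0.0001]
black [0.5293 0.0185 0.06  ]
plate posts yellow [ 0.5058 -0.3147  0.058 ]
```

Run:
```python
from workcell import manip
print(manip.finish_job())
```

```text
the job is handed in; nothing more can be done
None
```

I made up both kits and handed the job in at about 46 s of the 112 s allowed; `finish_job` gave no verdict.

- **Yellow caddy:** the stirrer shaft is down through both bracket plates with the hub seated, and the white-capped vial stands in the end pocket.
- **Green caddy:** the blue-capped vial stands in the end pocket and the dropper in the pocket beside the bracket.
- **Released:** the gripper is open and raised clear of everything.

**Last checks** (final wrist and scene pictures):

| Item | Measured height of top | Expected | Position |
|---|---|---|---|
| Hub | 82.5 mm | 84 mm | about 3 mm in x from the centre of the four posts, 1–2 mm from the bore as measured before insertion |
| White cap | 64.4 mm | 65 mm | in its pocket |
| Blue cap | 63.2 mm | 65 mm | in its pocket |

- **Black-capped vial:** it was not touched. It measured about 4 mm from my first estimate, which is roughly the accuracy of that measurement.
- **Timer and beaker:** I moved nothing near them, but neither is in the final close-up I measured from, so I did not re-measure them.
- **One check disagreed:** the dropper's bulb top came out at 89 mm where 102 mm was expected. The same point read 8 mm low before I picked it up, so I put most of this down to my pixel choice on the rounded bulb. The pictures show it upright in its pocket, and I lowered it to the height for the pocket floor.
- **Contact:** the wrist force was under 2 N at every reading except 5 N when the blue-capped vial touched down.

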